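# Sweep the tube trimmings into the scrap tray

### The arm

A 7-joint arm with a two-finger parallel gripper is mounted at the origin on the work surface. World frame = base frame: x ahead of the robot, y to its left, z up, the work surface at z = 0. Lengths are in m, angles in rad, forces in N, time in s.
With the tool pointing down it reaches from about 0.425 to 0.875 m from the base axis. Payload 4.7 kg.
Tool frame: the origin (TCP) lies on the centre line of the jaws, within the pads' length; the fingertips stand 8 mm ahead of it and the grasp point (between the pads) lies 11 mm behind it; z points along the fingers, y is the direction in which the jaws open and shut (so a half turn about z gives the same grasp; the last joint's range is limited). The gripper opens to 87 mm and grips with 3 to 60 N. Pads are 19 mm wide; open, the fingers measure 117 mm over their backs; the gripper's body (75 mm by 190 mm) begins 51 mm behind the grasp point.
Start: joints at [1.27, 0.321, -0.07, 1.45, 0.023, 1.371, -0.057], TCP at [0.201, -0.618, 0.231] pointing down, gripper open.
Joint ranges: [-2.86, 2.86], [-0.3, 2.09], [-1.38, 1.24], [0.06, 2.45], [-1.56, 4.7], [0.09, 2.05], [-2.69, 2.69]. Speed limits (rad/s): [2.57, 2.57, 3.14, 3.14, 3.14, 3.14, 3.14].

### API

Orientations are given as a rotation vector (axis times angle).
In Python, from bench import ctrl, cams, workorder gives the robot as it stands. The module is installed in compiled form; this text tells all that it offers.
- The arm moves only by the tool carry_out, never from a script. Its argument "rows" is a list of rows, each an object with "offset": the shift along the tool's x, y, z in m, a list of three; "rot": the turn, a rotation vector about the tool's x, y, z in degrees, a list of three; "gripper": the opening, from 0 (shut) to 1 (fully open). In form: [{"offset": [dx, dy, dz], "rot": [rx, ry, rz], "gripper": gripper}, ...]. A call has 1 to 10 rows; each row shifts and turns the commanded pose from where the row before left it, along the tool's axes as they then stand; what a row does not reach is not made up. A row lasts 1/8 s, in which the tool goes at most 62.5 mm and 10.7 degrees, less where a joint would pass 70% of its speed; a pose out of reach is approached as far as the arm can. A call is refused whole if a number of a shift passes 0.0625 or a number of a turn 10.7, either way. A call with a gripper value outside its range is refused whole. The fingers move at their own pace and stop on an object; "grip_force" is the grip in N (left out, the last holds). Time passes only in rows, so rows that do not move let the fingers close. It gives the time, the measured TCP pose, the force and the opening at its end, in the units of the state.
- ctrl.get_state(): the state, without advancing time (a new reading comes with each control period).
- cams.get_image(name): name is "scene" or "top"; returns a dict with "img" (400x640x3 uint8, red, green, blue), "vfov" (degrees; the focal length in pixels is half the picture's height over the tangent of half this angle, whatever the lens; pixels are square), "cx", "cy" (the principal point, pixels), "k1" (the pictures are not rectified: a ray, as slopes to the right and down, at radius r is drawn at 1 + k1 r^2 times it, then the intrinsics apply), "R" (3x3) and "t" (3): a world point X has camera coordinates R X + t. Camera axes: x right, y down, z forward; pixel columns grow to the right and rows downward; lengths in m; the calibration is good to about 2 mm. A picture is of the moment at which its call begins. There is no depth.
- workorder.close_job(): hands the job in, once; it reports no verdict.
The state is a dict: "time": time; "joint_positions": joint angles; "qd": joint speeds; "joint_torque": joint torques, N m; "position": TCP position; "tool_rot": TCP orientation; "ft_force": force on the tool from outside, world axes, zero at the start; "torque": the same for the moment, N m; "grip_width": opening from 0.0 (shut) to 1.0 (fully open).
Only numpy, scipy, OpenCV 4.12 (cv2) and the standard library are available. Lean on these libraries where they do the work, as an engineer would, in place of code of your own. Each camera call takes 0.05 s, during which the arm holds its last target.

### The job

Clear the cutting mat: with the closed fingers, sweep the three cardboard tube rings along the mat through the open front of the steel scrap tray, until each stands flat on the tray's floor, wholly behind its front edge. Only push the rings, gently: never pinch them, pick them up or tip them over, and leave the ink jar, the paperweight and everything else on the table where it stands.

Things in the scene. Friction and masses are not known exactly. Their poses are not given: they have to be found in the camera images.
- tray: scrap tray of plain sheet steel, fixed on the mat, 140 mm deep (its x) by 200 mm wide (its y). Three walls 32 mm high and 3 mm thick: left, right and back (+x); the front (-x) is open. Origin: centre of its underside, on the mat's top (2 mm above the table); x points from the open front to the back wall, z up. Its floor is 2 mm thick and bevelled down to the mat over the first 20 mm behind the front edge (at x = -70 mm), so that things slide in over it
- ring_large_c (a point): large ring of brown cardboard tube, 60 mm outside diameter, wall 5 mm, 28 mm high, standing on the mat with its axis upright (hollow side up), about 22 g, slides with little force and may wander sideways off a narrow finger on a long stroke. This point is its centre, half-way up
- ring_medium_c (a point): medium ring of brown cardboard tube, 52 mm outside diameter, wall 5 mm, 28 mm high, standing on the mat with its axis upright (hollow side up), about 18 g, slides with little force and may wander sideways off a narrow finger on a long stroke. This point is its centre, half-way up
- ring_small_c (a point): small ring of brown cardboard tube, 44 mm outside diameter, wall 5 mm, 28 mm high, standing on the mat with its axis upright (hollow side up), about 14 g, slides with little force and may wander sideways off a narrow finger on a long stroke. This point is its centre, half-way up
- ink_jar: round glass ink jar with black cap, 46 mm diameter, 52 mm high, standing loose on the mat among the rings; origin: centre of its underside
- paperweight: round brass paperweight with a knob on top, 48 mm diameter, 45 mm high, standing loose on the mat among the rings; origin: centre of its underside
- stapler: black stapler, about 140 x 36 x 55 mm, lying loose on the far side of the mat, right of the tray; origin: centre of its underside, x along its length

How it is judged:
By the outcome, as a careful person would: the job done as asked, in the order asked, and still so for the second after the job is handed in, with the robot touching nothing.
It also fails if it takes over 72 s, if anything falls off the work surface, if the arm or the gripper's body presses on something with over 40 N, if the wrist force passes 120 N, or if a joint passes its speed limit or range.

## Working session

There is one attempt and no reset: what is moved stays moved. The work goes in short steps, Python scripts to look and compute and a tool call to move; the robot and the scene stay as the last step left them, time stands still between calls to the robot, and variables do not carry over. Pictures are saved under pics/ and viewed, and the job is handed in when it is done.

Besides the shell and the picture viewer there is one more tool, called as name([rows], argument=value, ...), one row to a line, values as JSON. carry_out: Moves the arm, as the interface text tells. Its arguments: {"type":"object","properties":{"rows":{"type":"array"},"grip_force":{"type":"number"}},"required":["rows"]}

```bash
mkdir -p pics
python3 - <<'E'
from bench import ctrl,cams
import cv2
for n in("scene","top"):
    d=cams.get_image(n); cv2.imwrite(f"pics/{n}0.png",d["img"][:,:,::-1])
    print(n,{k:d[k] for k in d if k!="img"})
print(ctrl.get_state())
E
```

```text
scene {'vfov': 44.67468655178362, 'cx': 326.91689658082475, 'cy': 201.4729804729124, 'k1': -0.0070032541025572895, 'R': array([[ 0.58068867,  0.81404413,  0.01152471],
       [ 0.53130175, -0.36819588, -0.76298771],
       [-0.61686232,  0.44918142, -0.64631025]]), 't': array([-0.31547168, -0.27115067,  1.7043028 ])}
top {'vfov': 47.30746531006152, 'cx': 316.41439161101107, 'cy': 204.60192494327927, 'k1': -0.0606892587683755, 'R': array([[-0.01220906, -0.99988287,  0.00922937],
       [-0.99235772,  0.01098271, -0.12290457],
       [ 0.12278881, -0.01065939, -0.99237558]]), 't': array([-0.01309077,  0.57161826,  1.00425061])}
{'time': 0.1, 'joint_positions': array([ 1.27011853,  0.32175004, -0.07010489,  1.45156883,  0.02259036,
        1.37080634, -0.0568862 ]), 'qd': array([ 0.00173764, -0.00047183, -0.00074724, -0.00188299,  0.00122674,
        0.00054748,  0.00110366]), 'joint_torque': array([ 1.59946276e-04, -4.92570627e+01, -4.05586381e-01, -3.13399637e+01,
       -6.42112247e-02,  3.95785714e-02,  7.36121274e-05]), 'position': array([ 0.20106018, -0.61760381,  0.22956233]), 'tool_rot': array([-3.10105907e+00, -4.92236809e-01,  5.51136040e-04]), 'ft_force': array([-0.066065  , -0.35750414, -0.5578686 ]), 'torque': array([-0.00225632, -0.01586122,  0.02841513]), 'grip_width': 0.9999702445094748}
```

View pics/scene0.png

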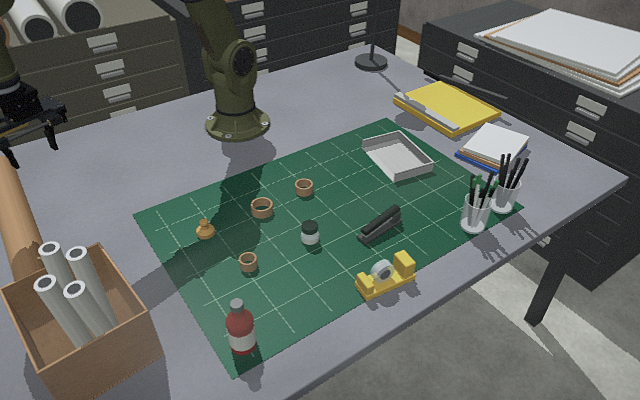

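View pics/top0.png

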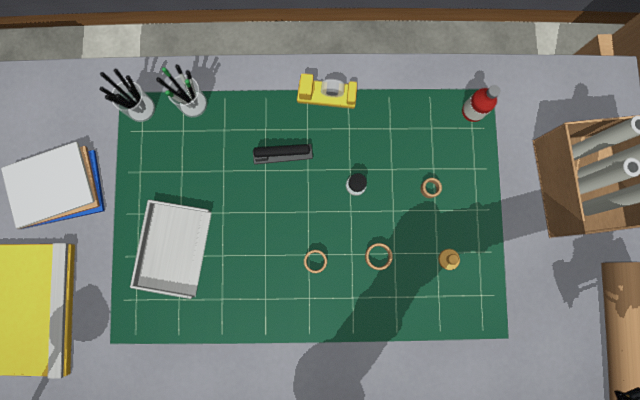

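The top view shows the tray at about (172,249) with its open front facing right (-y). The rings are at about (316,261), (379,257) and (432,187), the jar at (357,184), the paperweight at (450,259) and the stapler at (283,153). I'll measure these more closely.

```bash
cat > h.py <<'E'
import numpy as np, cv2
from bench import ctrl,cams
def K(d):
    f=200/np.tan(np.radians(d["vfov"])/2)
    return np.array([[f,0,d["cx"]],[0,f,d["cy"]],[0,0,1]]),np.array([d["k1"],0,0,0,0.])
def w(d,uv,z):
    k,D=K(d); p=cv2.undistortPoints(np.array(uv,float).reshape(-1,1,2),k,D).reshape(-1,2)
    R,t=d["R"],d["t"]; c=-R.T@t
    r=np.c_[p,np.ones(len(p))]@R
    return c+r*((z-c[2])/r[:,2])[:,None]
def px(d,X):
    k,D=K(d); return cv2.projectPoints(np.array(X,float).reshape(-1,3),cv2.Rodrigues(d["R"])[0],d["t"],k,D)[0].reshape(-1,2)
E
python3 - <<'E'
from h import *
d=cams.get_image("top"); im=d["img"][:,:,::-1]
cv2.imwrite("pics/c1.png",cv2.resize(im[140:310,290:480],None,fx=4,fy=3.5,interpolation=2)[:600])
cv2.imwrite("pics/c2.png",cv2.resize(im[190:310,120:225],None,fx=5,fy=5,interpolation=2))
hsv=cv2.cvtColor(im,cv2.COLOR_BGR2HSV)
m=((hsv[:,:,0]<22)&(hsv[:,:,1]>60)&(hsv[:,:,2]>60)).astype(np.uint8)
m[:, :290]=0;m[:,480:]=0;m[:140]=0;m[310:]=0
n,l,s,c=cv2.connectedComponentsWithStats(m)
for i in range(1,n):
    if s[i,4]>20:
        ct=np.argwhere(l==i)[:,::-1].astype(np.float32)
        cc,r=cv2.minEnclosingCircle(ct); p=w(d,[cc],.03)[0]
        print(s[i],cc,r,p, r*np.linalg.norm(w(d,[cc],.03)-w(d,[(cc[0]+1,cc[1])],.03))*2)
E
```

```text
[421 178  21  20 211] (430.86956787109375, 187.56521606445312) 10.450273513793945 [ 0.60886968 -0.28508653  0.03      ] 0.04885693667957314
[365 243  28  27 236] (378.5, 256.27777099609375) 13.609511375427246 [ 0.4526566  -0.15891414  0.03      ] 0.06184320897890083
[439 249  21  21 303] (448.7592468261719, 258.7592468261719) 10.483134269714355 [ 0.44462115 -0.31934639  0.03      ] 0.04832778526605036
[304 250  23  23 174] (314.96295166015625, 261.1481628417969) 11.554520606994629 [ 0.4435952  -0.01495724  0.03      ] 0.052133065854723055
```

View pics/c1.png

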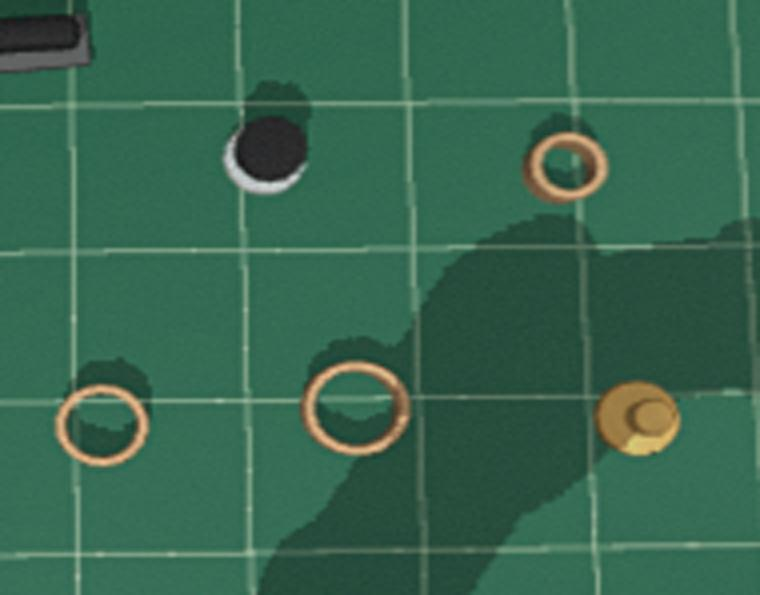

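View pics/c2.png

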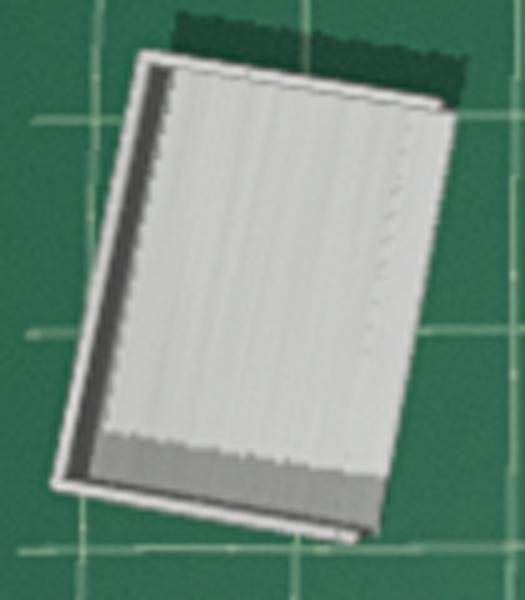

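Run:
```python
from h import *
from scipy.optimize import least_squares
d=cams.get_image("top")
for n,u in dict(small=(432.1,187),large=(379,256.7),med=(315.75,261.4)).items(): print(n,w(d,[u],.03)[0])
print("jar",w(d,[(357.5,182.5)],.054), "pw", w(d,[(448.5,259)],.02))
print("stap",w(d,[(254,150),(254,162),(312,158),(312,147)],.03))
obs=np.array([(148.4,200),(130.6,287.6),(191.6,298.6),(209.4,210.6),(211.4,212.4),(195.6,296.6)])
L=np.array([(.07,-.1,.032),(.07,.1,.032),(-.07,.1,.032),(-.07,-.1,.032),(-.07,-.1,0),(-.07,.1,0)])
def tf(p,L):
    c,s=np.cos(p[2]),np.sin(p[2]); return np.c_[p[0]+c*L[:,0]-s*L[:,1],p[1]+s*L[:,0]+c*L[:,1],L[:,2]+.002]
r=least_squares(lambda p:(px(d,tf(p,L))-obs).ravel(),[.45,.35,1.57])
print(r.x,np.degrees(r.x[2]),r.fun.reshape(-1,2).round(1))
print(tf(r.x,L).round(3))
```

```text
small [ 0.61016608 -0.28802197  0.03      ]
large [ 0.45168968 -0.16002415  0.03      ]
med [ 0.44300879 -0.01672585  0.03      ]
jar [[ 0.61824865 -0.11269074  0.054     ]] pw [[ 0.44408941 -0.32171526  0.02      ]]
stap [[ 0.70157856  0.12372272  0.03      ]
 [ 0.6731034   0.12354219  0.03      ]
 [ 0.68108777 -0.0108935   0.03      ]
 [ 0.70724456 -0.01117835  0.03      ]]
[0.47468543 0.31278306 1.39283382] 79.80349964675334 [[ 0.6  0.4]
 [ 0.4 -0.2]
 [-0.  -0.3]
 [-0.8 -0.1]
 [ 0.2 -0.4]
 [-0.4  0.6]]
[[0.585 0.364 0.034]
 [0.389 0.399 0.034]
 [0.364 0.262 0.034]
 [0.561 0.226 0.034]
 [0.561 0.226 0.002]
 [0.364 0.262 0.002]]
```

```bash
cat >> h.py <<'E'
from scipy.spatial.transform import Rotation as Ro
def pose():
    s=ctrl.get_state(); R=Ro.from_rotvec(s["tool_rot"]).as_matrix()
    return np.array(s["position"]),np.degrees(np.arctan2(R[1,0],R[0,0])),R,s
TC=np.array([.4747,.3128]);TA=np.radians(79.8)
def loc(p):
    c,s=np.cos(TA),np.sin(TA); q=np.array(p)[:2]-TC; return np.array([c*q[0]+s*q[1],-s*q[0]+c*q[1]])
def tow(l):
    c,s=np.cos(TA),np.sin(TA); return TC+[c*l[0]-s*l[1],s*l[0]+c*l[1]]
def plan(goal,yaw,n,polar=False):
    p,y0,_,_=pose(); out=[]; cur=p.copy()
    a0,a1=np.arctan2(p[1],p[0]),np.arctan2(goal[1],goal[0]); r0,r1=np.hypot(*p[:2]),np.hypot(*goal[:2])
    for i in range(1,n+1):
        f=i/n
        t=p+(np.array(goal)-p)*f
        if polar:
            a=a0+(a1-a0)*f;r=r0+(r1-r0)*f;t[:2]=r*np.cos(a),r*np.sin(a)
        yw=np.radians(y0+(yaw-y0)*(i-1)/n)
        dw=t-cur;X=np.array([np.cos(yw),np.sin(yw)]);Y=np.array([np.sin(yw),-np.cos(yw)])
        o=[round(X@dw[:2],4),round(Y@dw[:2],4),round(-dw[2],4)]
        out.append((o,round(-(yaw-y0)/n,2)));cur=t
    for o in out: print(o)
E
python3 - <<'E'
from h import *
p,y,R,s=pose();print(p,y,R.round(3))
plan([.448,-.085,.20],93.6,15,True)
E
```

```text
[ 0.20110505 -0.61775286  0.22986935] 18.038496690546317 [[ 0.951  0.31  -0.   ]
 [ 0.31  -0.951  0.001]
 [-0.    -0.001 -1.   ]]
([np.float64(0.0453), np.float64(-0.0145), np.float64(0.002)], np.float64(-5.04))
([np.float64(0.0446), np.float64(-0.0137), np.float64(0.002)], np.float64(-5.04))
([np.float64(0.0439), np.float64(-0.013), np.float64(0.002)], np.float64(-5.04))
([np.float64(0.0432), np.float64(-0.0123), np.float64(0.002)], np.float64(-5.04))
([np.float64(0.0425), np.float64(-0.0116), np.float64(0.002)], np.float64(-5.04))
([np.float64(0.0418), np.float64(-0.0109), np.float64(0.002)], np.float64(-5.04))
([np.float64(0.041), np.float64(-0.0103), np.float64(0.002)], np.float64(-5.04))
([np.float64(0.0403), np.float64(-0.0097), np.float64(0.002)], np.float64(-5.04))
([np.float64(0.0395), np.float64(-0.0091), np.float64(0.002)], np.float64(-5.04))
([np.float64(0.0388), np.float64(-0.0085), np.float64(0.002)], np.float64(-5.04))
([np.float64(0.038), np.float64(-0.008), np.float64(0.002)], np.float64(-5.04))
([np.float64(0.0372), np.float64(-0.0075), np.float64(0.002)], np.float64(-5.04))
([np.float64(0.0364), np.float64(-0.007), np.float64(0.002)], np.float64(-5.04))
([np.float64(0.0356), np.float64(-0.0066), np.float64(0.002)], np.float64(-5.04))
([np.float64(0.0348), np.float64(-0.0062), np.float64(0.002)], np.float64(-5.04))
```

carry_out([
  {"offset": [0.045,-0.0145,0.002],"rot": [0,0,-5.04],"gripper": 0},
  {"offset": [0.0445,-0.0135,0.002],"rot": [0,0,-5.04],"gripper": 0},
  {"offset": [0.044,-0.013,0.002],"rot": [0,0,-5.04],"gripper": 0},
  {"offset": [0.043,-0.0125,0.002],"rot": [0,0,-5.04],"gripper": 0},
  {"offset": [0.0425,-0.0115,0.002],"rot": [0,0,-5.04],"gripper": 0},
  {"offset": [0.042,-0.011,0.002],"rot": [0,0,-5.04],"gripper": 0},
  {"offset": [0.041,-0.0105,0.002],"rot": [0,0,-5.04],"gripper": 0},
  {"offset": [0.04,-0.0095,0.002],"rot": [0,0,-5.04],"gripper": 0},
  {"offset": [0.0395,-0.009,0.002],"rot": [0,0,-5.04],"gripper": 0},
  {"offset": [0.039,-0.0085,0.002],"rot": [0,0,-5.04],"gripper": 0},
])

```text
time: 1.45
position: [0.4456, -0.2673, 0.2104]
tool_rot: [2.593, 1.774, -0.0]
ft_force: [0.3, 0.0, 0.2]
grip_width: 0.015
```

carry_out([
  {"offset": [0.038,-0.008,0.002],"rot": [0,0,-5.04],"gripper": 0},
  {"offset": [0.037,-0.0075,0.002],"rot": [0,0,-5.04],"gripper": 0},
  {"offset": [0.0365,-0.007,0.002],"rot": [0,0,-5.04],"gripper": 0},
  {"offset": [0.0355,-0.0065,0.002],"rot": [0,0,-5.04],"gripper": 0},
  {"offset": [0.035,-0.006,0.002],"rot": [0,0,-5.04],"gripper": 0},
  {"offset": [0,0,0],"rot": [0,0,0],"gripper": 0},
])

```text
time: 2.2
position: [0.4472, -0.082, 0.2006]
tool_rot: [2.141, 2.299, -0.001]
ft_force: [-0.4, -0.4, 0.0]
grip_width: 0.005
```

Run:
```python
from h import *
p,y,R,s=pose();print(p,y,R.round(3),s["time"],s["grip_width"],s["joint_positions"].round(2))
plan([.448,-.085,.018],93.6,5)
```

```text
[ 0.44720459 -0.08202897  0.20056438] 94.06213702231915 [[-0.071  0.997 -0.   ]
 [ 0.997  0.071 -0.001]
 [-0.001 -0.    -1.   ]] 2.2 0.0054332425462336785 [ 0.75 -0.07 -0.6   1.93 -0.04  1.26  0.24]
([np.float64(-0.0006), np.float64(0.0001), np.float64(0.0365)], np.float64(0.09))
([np.float64(-0.0006), np.float64(0.0001), np.float64(0.0365)], np.float64(0.09))
([np.float64(-0.0006), np.float64(0.0001), np.float64(0.0365)], np.float64(0.09))
([np.float64(-0.0006), np.float64(0.0001), np.float64(0.0365)], np.float64(0.09))
([np.float64(-0.0006), np.float64(0.0001), np.float64(0.0365)], np.float64(0.09))
```

carry_out([
  {"offset": [0,0,0.04],"rot": [0,0,0.4],"gripper": 0},
  {"offset": [0,0,0.045],"rot": [0,0,0],"gripper": 0},
  {"offset": [0,0,0.045],"rot": [0,0,0],"gripper": 0},
  {"offset": [0,0,0.03],"rot": [0,0,0],"gripper": 0},
  {"offset": [0,0,0.015],"rot": [0,0,0],"gripper": 0},
  {"offset": [0,0,0.007],"rot": [0,0,0],"gripper": 0},
  {"offset": [0,0,0],"rot": [0,0,0],"gripper": 0},
])

```text
time: 3.08
position: [0.4482, -0.0859, 0.019]
tool_rot: [2.157, 2.283, 0.0]
ft_force: [0.4, -0.4, 0.5]
grip_width: 0.002
```

```bash
cat >> h.py <<'E'
def snap(n,box=None,f=2):
    d=cams.get_image("top"); im=d["img"][:,:,::-1]
    if box: x0,y0,x1,y1=box; im=cv2.resize(im[y0:y1,x0:x1],None,fx=f,fy=f,interpolation=2)
    cv2.imwrite(f"pics/{n}.png",im); return d
E
python3 - <<'E'
from h import *
p,y,R,s=pose();print(p,y,s["ft_force"])
snap("a1")
E
```

```text
[ 0.44816265 -0.08591291  0.01899195] 93.22972451930883 [ 0.42241922 -0.37953226  0.48509896]
```

View pics/a1.png

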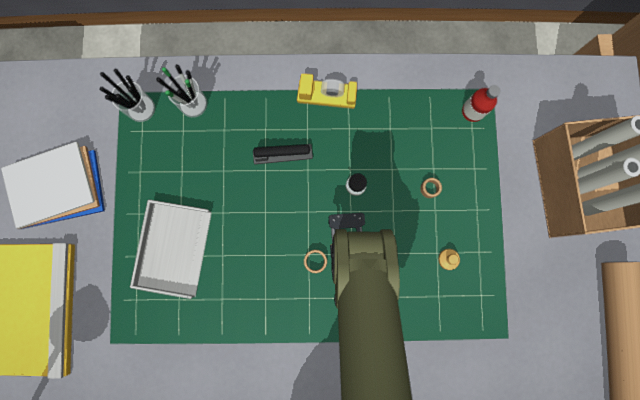

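carry_out([
  {"offset": [0.012,-0.003,0],"rot": [0,0,0],"gripper": 0},
  {"offset": [0.012,0,0],"rot": [0,0,0],"gripper": 0},
  {"offset": [0.008,0,0],"rot": [0,0,0],"gripper": 0},
  {"offset": [0.008,0,0],"rot": [0,0,0],"gripper": 0},
  {"offset": [0.01,0,0],"rot": [0,0,0],"gripper": 0},
  {"offset": [0.012,0,0],"rot": [0,0,0],"gripper": 0},
  {"offset": [0.012,0,0],"rot": [0,0,0],"gripper": 0},
  {"offset": [0.012,0,0],"rot": [0,0,0],"gripper": 0},
  {"offset": [0.012,0,0],"rot": [0,0,0],"gripper": 0},
  {"offset": [0.01,0,0],"rot": [0,0,0],"gripper": 0},
])

```text
time: 4.38
position: [0.4385, 0.0229, 0.0185]
tool_rot: [-2.157, -2.284, 0.0]
ft_force: [-0.4, -0.0, 1.0]
grip_width: 0.002
```

```bash
cat >> h.py <<'E'
def rings(d,z=.03,areas=20,box=(125,120,480,312)):
    im=d["img"][:,:,::-1]; hsv=cv2.cvtColor(im,cv2.COLOR_BGR2HSV)
    m=((hsv[:,:,0]<20)&(hsv[:,:,1]>60)&(hsv[:,:,2]>60)).astype(np.uint8)
    mm=np.zeros_like(m);x0,y0,x1,y1=box;mm[y0:y1,x0:x1]=m[y0:y1,x0:x1]
    n,l,s,c=cv2.connectedComponentsWithStats(mm,connectivity=8)
    for i in range(1,n):
        if s[i,4]>areas:
            cc,r=cv2.minEnclosingCircle(np.argwhere(l==i)[:,::-1].astype(np.float32)); p=w(d,[cc],z)[0]
            print("blob",s[i,4],np.round(cc,1),"D~%.3f"%(r*.00236*2),"world",p[:2].round(4),"tray",loc(p).round(4))
def rep(n,**k):
    p,y,R,s=pose();print("tcp",p.round(4),"yaw %.1f"%y,"t",s["time"],"F",s["ft_force"].round(1),"tray",loc(p).round(4))
    rings(snap(n),**k)
E
python3 - <<'E'
from h import *
rep("a2")
E
```

```text
tcp [0.4385 0.0229 0.0185] yaw 93.3 t 4.375 F [-0.4 -0.   1. ] tray [-0.2917 -0.0157]
blob 200 [430.7 187.4] D~0.049 world [ 0.6093 -0.2848] tray [-0.5643 -0.2383]
blob 212 [378.4 256.2] D~0.064 world [ 0.4528 -0.1587] tray [-0.4679 -0.0619]
blob 86 [447.  256.5] D~0.043 world [ 0.4498 -0.3155] tray [-0.6228 -0.0868]
```

View pics/a2.png

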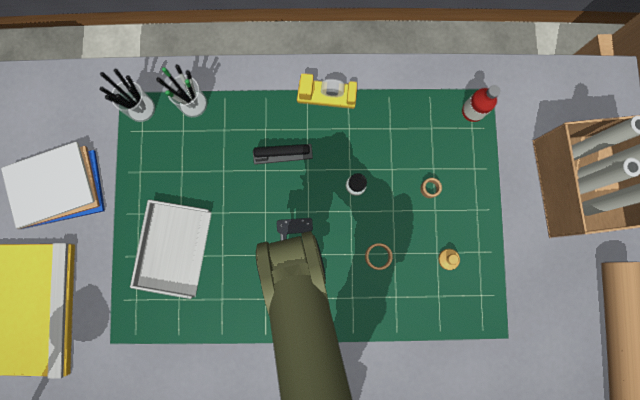

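```bash
cat >> h.py <<'E'
def scene(n,box=(240,120,440,270),f=4):
    d=cams.get_image("scene"); im=d["img"][:,:,::-1];x0,y0,x1,y1=box
    cv2.imwrite(f"pics/{n}.png",cv2.resize(im[y0:y1,x0:x1],None,fx=f,fy=f,interpolation=2)); return d
E
python3 - <<'E'
from h import *
d=scene("s2"); print(px(d,[[.4365,.0585,.03]]),(px(d,[[.4365,.0585,.03]])-[240,120])*4)
E
```

```text
[[322.17969417 173.23068986]] [[328.71877666 212.92275944]]
```

View pics/s2.png

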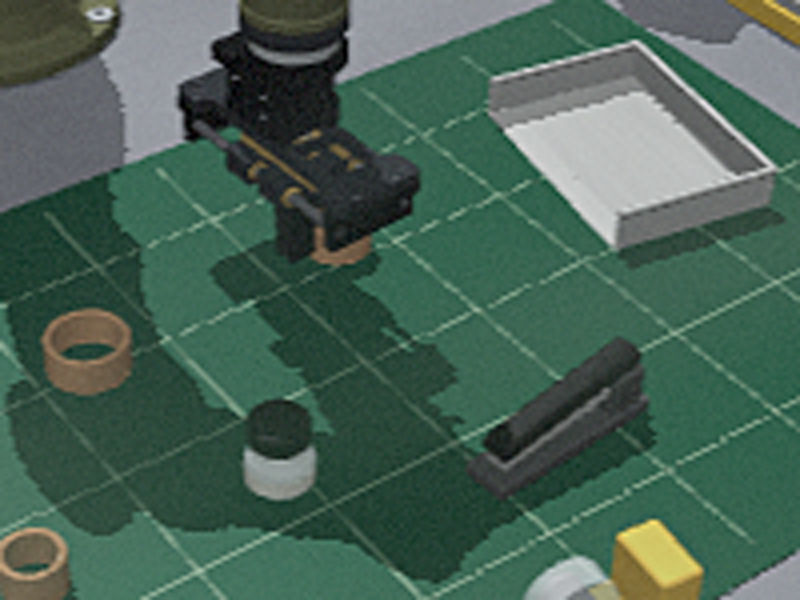

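carry_out([
  {"offset": [0.008,0,0],"rot": [0,0,0],"gripper": 0},
  {"offset": [0.013,0,0],"rot": [0,0,0],"gripper": 0},
  {"offset": [0.013,0,0],"rot": [0,0,0],"gripper": 0},
  {"offset": [0.013,0,0],"rot": [0,0,0],"gripper": 0},
  {"offset": [0.013,0,0],"rot": [0,0,0],"gripper": 0},
  {"offset": [0.013,0,0],"rot": [0,0,0],"gripper": 0},
  {"offset": [0.013,0,0],"rot": [0,0,0],"gripper": 0},
  {"offset": [0.013,0,0],"rot": [0,0,0],"gripper": 0},
  {"offset": [0.008,0,0],"rot": [0,0,0],"gripper": 0},
  {"offset": [0.004,0,0],"rot": [0,0,0],"gripper": 0},
])

```text
time: 5.72
position: [0.4322, 0.1333, 0.0185]
tool_rot: [-2.157, -2.284, 0.0]
ft_force: [-0.2, 0.1, -0.3]
grip_width: 0.011
```

Run:
```python
from h import *
rep("a3")
p=pose()[0]
d=scene("s3"); print((px(d,[[p[0]-.002,p[1]+.0355,.03],[p[0]-.002,p[1]+.0355,.002]])-[240,120])*4)
```

```text
tcp [0.4322 0.1333 0.0185] yaw 93.3 t 5.725 F [-0.2  0.1 -0.3] tray [-0.1842  0.01  ]
blob 198 [430.8 187.7] D~0.049 world [ 0.6085 -0.2849] tray [-0.5646 -0.2375]
blob 213 [378.4 256.2] D~0.063 world [ 0.4528 -0.1587] tray [-0.4679 -0.0619]
blob 83 [447.  256.5] D~0.043 world [ 0.4498 -0.3155] tray [-0.6228 -0.0868]
[[441.90372336 159.6624767 ]
 [440.36348252 189.12769865]]
```

View pics/s3.png

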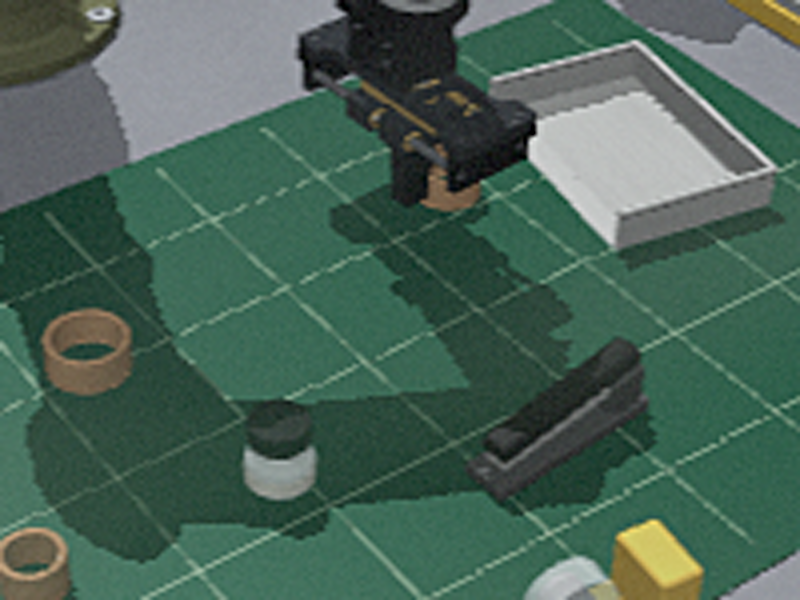

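carry_out([
  {"offset": [0.008,0,0],"rot": [0,0,0],"gripper": 0},
  {"offset": [0.013,0,0],"rot": [0,0,0],"gripper": 0},
  {"offset": [0.013,0,0],"rot": [0,0,0],"gripper": 0},
  {"offset": [0.012,0,0],"rot": [0,0,0],"gripper": 0},
  {"offset": [0.01,0,0],"rot": [0,0,0],"gripper": 0},
  {"offset": [0.01,0,0],"rot": [0,0,0],"gripper": 0},
  {"offset": [0.01,0,0],"rot": [0,0,0],"gripper": 0},
  {"offset": [0.01,0,0],"rot": [0,0,0],"gripper": 0},
  {"offset": [0.01,0,0],"rot": [0,0,0],"gripper": 0},
  {"offset": [0.006,0,0],"rot": [0,0,0],"gripper": 0},
])

```text
time: 7.08
position: [0.4265, 0.2355, 0.0185]
tool_rot: [-2.157, -2.284, -0.0]
ft_force: [0.4, -1.0, 0.6]
grip_width: 0.005
```

Run:
```python
from h import *
rep("a4")
p=pose()[0]
d=scene("s4"); print((px(d,[[p[0]-.002,p[1]+.0355,.03],[p[0]-.002,p[1]+.0355,.002]])-[240,120])*4)
```

```text
tcp [0.4265 0.2355 0.0185] yaw 93.3 t 7.075 F [ 0.4 -1.   0.6] tray [-0.0847  0.0338]
blob 201 [430.7 187.4] D~0.049 world [ 0.6093 -0.2848] tray [-0.5643 -0.2383]
blob 212 [378.2 256. ] D~0.063 world [ 0.4532 -0.1583] tray [-0.4675 -0.0623]
blob 86 [447.  256.5] D~0.043 world [ 0.4498 -0.3155] tray [-0.6228 -0.0868]
[[539.73470717 113.4784674 ]
 [537.11383316 142.53678119]]
```

View pics/s4.png

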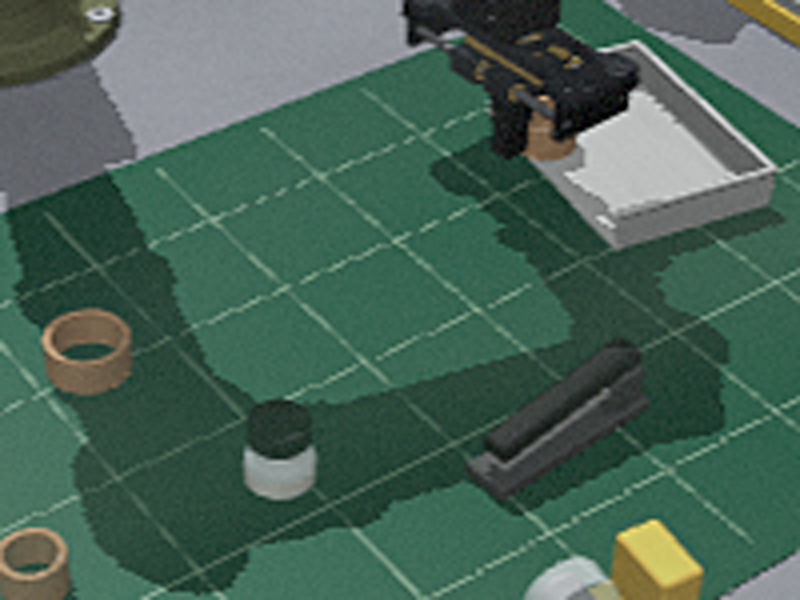

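carry_out([
  {"offset": [0.006,0,0],"rot": [0,0,0],"gripper": 0},
  {"offset": [0.009,0,0],"rot": [0,0,0],"gripper": 0},
  {"offset": [0.01,0,0],"rot": [0,0,0],"gripper": 0},
  {"offset": [0.01,0,0],"rot": [0,0,0],"gripper": 0},
  {"offset": [0.01,0,0],"rot": [0,0,0],"gripper": 0},
  {"offset": [0.01,0,0],"rot": [0,0,0],"gripper": 0},
  {"offset": [0.01,0,0],"rot": [0,0,0],"gripper": 0},
  {"offset": [0.007,0,0],"rot": [0,0,0],"gripper": 0},
  {"offset": [0.004,0,0],"rot": [0,0,0],"gripper": 0},
  {"offset": [0,0,0],"rot": [0,0,0],"gripper": 0},
])

```text
time: 8.43
position: [0.4222, 0.3108, 0.0185]
tool_rot: [-2.157, -2.284, 0.0]
ft_force: [-0.6, 0.3, -0.7]
grip_width: 0.005
```

carry_out([
  {"offset": [-0.01,0,0],"rot": [0,0,0],"gripper": 0},
  {"offset": [-0.02,0,0],"rot": [0,0,0],"gripper": 0},
  {"offset": [-0.04,0,0],"rot": [0,0,0],"gripper": 0},
  {"offset": [-0.05,0,-0.02],"rot": [0,0,0],"gripper": 0},
  {"offset": [-0.05,0,-0.05],"rot": [0,0,0],"gripper": 0},
  {"offset": [-0.05,0,-0.05],"rot": [0,0,0],"gripper": 0},
  {"offset": [0,0,0],"rot": [0,0,0],"gripper": 0},
])

```text
time: 9.3
position: [0.4367, 0.0979, 0.1299]
tool_rot: [2.163, 2.269, 0.004]
ft_force: [-0.1, 0.5, -0.6]
grip_width: 0.005
```

Run:
```python
from h import *
rep("a5")
scene("s5")
d=snap("a5c",(120,180,360,320),3)
```

```text
tcp [0.4367 0.0979 0.1299] yaw 92.7 t 9.3 F [-0.1  0.5 -0.6] tray [-0.2182 -0.0007]
blob 200 [430.7 187.4] D~0.049 world [ 0.6093 -0.2848] tray [-0.5643 -0.2383]
blob 213 [378.4 256.1] D~0.064 world [ 0.453  -0.1588] tray [-0.468  -0.0621]
blob 84 [447.3 257.1] D~0.043 world [ 0.4485 -0.3162] tray [-0.6237 -0.0856]
blob 246 [156.1 272.3] D~0.060 world [0.422  0.3444] tray [0.0218 0.0574]
```

View pics/a5c.png

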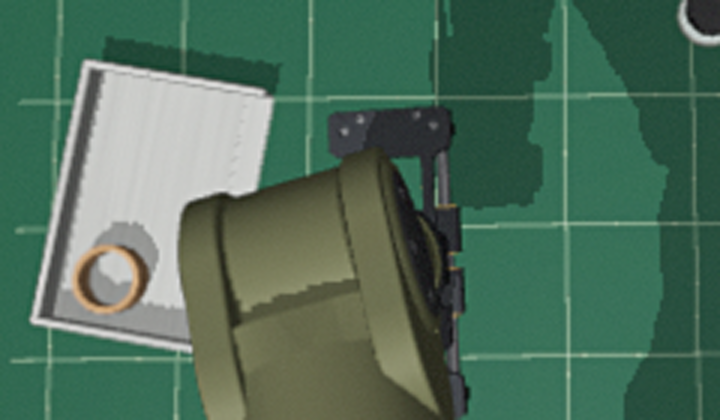

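View pics/s5.png

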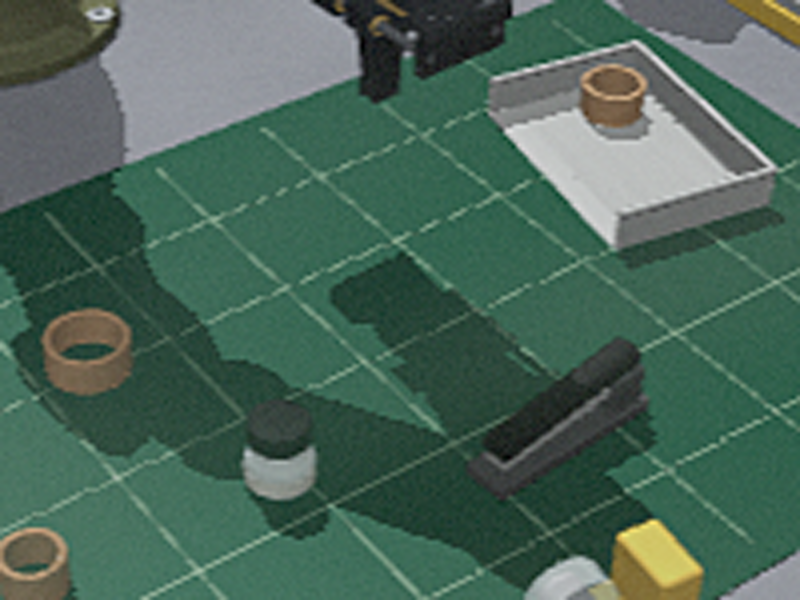

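Run:
```python
from h import *
plan([.4485,-.225,.13],86.5,8)
```

```text
([np.float64(-0.041), np.float64(-0.0004), np.float64(-0.0005)], np.float64(0.84))
([np.float64(-0.041), np.float64(0.0002), np.float64(-0.0005)], np.float64(0.84))
([np.float64(-0.041), np.float64(0.0008), np.float64(-0.0005)], np.float64(0.84))
([np.float64(-0.041), np.float64(0.0014), np.float64(-0.0005)], np.float64(0.84))
([np.float64(-0.0409), np.float64(0.002), np.float64(-0.0005)], np.float64(0.84))
([np.float64(-0.0409), np.float64(0.0026), np.float64(-0.0005)], np.float64(0.84))
([np.float64(-0.0409), np.float64(0.0032), np.float64(-0.0005)], np.float64(0.84))
([np.float64(-0.0408), np.float64(0.0038), np.float64(-0.0005)], np.float64(0.84))
```

carry_out([
  {"offset": [-0.04,0,0],"rot": [0,0,0.84],"gripper": 0},
  {"offset": [-0.04,0,0],"rot": [0,0,0.84],"gripper": 0},
  {"offset": [-0.04,0.001,0],"rot": [0,0,0.84],"gripper": 0},
  {"offset": [-0.04,0.0015,0],"rot": [0,0,0.84],"gripper": 0},
  {"offset": [-0.04,0.002,0],"rot": [0,0,0.84],"gripper": 0},
  {"offset": [-0.04,0.0025,0],"rot": [0,0,0.84],"gripper": 0},
  {"offset": [-0.04,0.003,0],"rot": [0,0,0.84],"gripper": 0},
  {"offset": [-0.04,0.004,0],"rot": [0,0,0.84],"gripper": 0},
  {"offset": [0,0,0],"rot": [0,0,0],"gripper": 0},
  {"offset": [0,0,0],"rot": [0,0,0],"gripper": 0},
])

```text
time: 10.7
position: [0.4496, -0.2153, 0.1254]
tool_rot: [-2.283, -2.154, -0.0]
ft_force: [0.0, 0.3, -0.0]
grip_width: 0.003
```

Run:
```python
from h import *
p,y,R,s=pose();print(p,y)
plan([.4485,-.225,.018],86.5,1)
```

```text
[ 0.44956846 -0.21531363  0.12540491] 86.67164906601427
([np.float64(-0.0097), np.float64(-0.0005), np.float64(0.1074)], np.float64(0.17))
```

carry_out([
  {"offset": [-0.01,-0.0005,0.02],"rot": [0,0,0],"gripper": 0},
  {"offset": [0,0,0.035],"rot": [0,0,0],"gripper": 0},
  {"offset": [0,0,0.03],"rot": [0,0,0],"gripper": 0},
  {"offset": [0,0,0.015],"rot": [0,0,0],"gripper": 0},
  {"offset": [0,0,0.007],"rot": [0,0,0],"gripper": 0},
  {"offset": [0,0,0],"rot": [0,0,0],"gripper": 0},
])

```text
time: 11.45
position: [0.4489, -0.2272, 0.0202]
tool_rot: [2.287, 2.154, 0.0]
ft_force: [0.3, -0.5, -1.3]
grip_width: 0.009
```

Run:
```python
from h import *
rep("b1")
scene("s6",(190,140,390,290))
```

```text
tcp [ 0.4489 -0.2272  0.0202] yaw 86.6 t 11.45 F [ 0.3 -0.5 -1.3] tray [-0.536  -0.0703]
blob 184 [430.3 187.3] D~0.047 world [ 0.6095 -0.2839] tray [-0.5634 -0.2384]
blob 213 [378.2 256.1] D~0.063 world [ 0.4531 -0.1584] tray [-0.4675 -0.0622]
blob 252 [156.1 272.3] D~0.060 world [0.422  0.3444] tray [0.0218 0.0574]
```

View pics/s6.png

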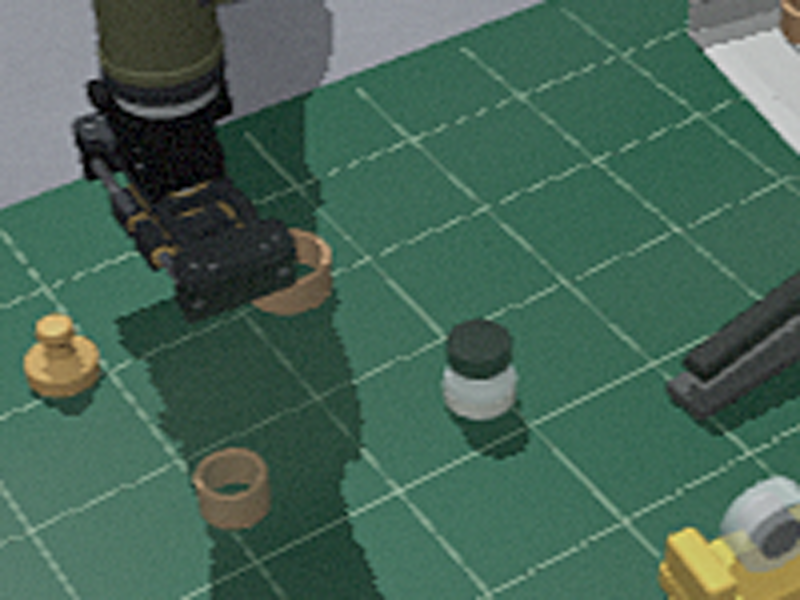

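carry_out([
  {"offset": [0.01,0.002,0.002],"rot": [0,0,0],"gripper": 0},
  {"offset": [0.01,0,0],"rot": [0,0,0],"gripper": 0},
  {"offset": [0.008,0,0],"rot": [0,0,0],"gripper": 0},
  {"offset": [0.01,0,0],"rot": [0,0,0],"gripper": 0},
  {"offset": [0.012,0,0],"rot": [0,0,0],"gripper": 0},
  {"offset": [0.013,0,0],"rot": [0,0,0],"gripper": 0},
  {"offset": [0.013,0,0],"rot": [0,0,0],"gripper": 0},
  {"offset": [0.013,0,0],"rot": [0,0,0],"gripper": 0},
  {"offset": [0.013,0,0],"rot": [0,0,0],"gripper": 0},
  {"offset": [0.008,0,0],"rot": [0,0,0],"gripper": 0},
])

```text
time: 12.8
position: [0.4573, -0.1169, 0.0179]
tool_rot: [-2.287, -2.154, 0.0]
ft_force: [-0.4, -0.1, 0.6]
grip_width: 0.002
```

Run:
```python
from h import *
rep("b2")
p=pose()[0]
d=scene("s7",(190,140,390,290)); print((px(d,[[p[0]+.002,p[1]+.0395,.03],[p[0]+.002,p[1]+.0395,.002]])-[190,140])*4)
```

```text
tcp [ 0.4573 -0.1169  0.0179] yaw 86.6 t 12.8 F [-0.4 -0.1  0.6] tray [-0.426 -0.059]
blob 200 [430.7 187.4] D~0.049 world [ 0.6093 -0.2848] tray [-0.5643 -0.2383]
blob 112 [341.7 252.4] D~0.062 world [ 0.4625 -0.0757] tray [-0.3845 -0.0568]
blob 89 [448. 259.] D~0.047 world [ 0.4441 -0.3176] tray [-0.6258 -0.0815]
blob 247 [156.1 272.3] D~0.060 world [0.422  0.3444] tray [0.0218 0.0574]
[[390.20019931 214.83434079]
 [391.80334344 245.26482765]]
```

View pics/s7.png

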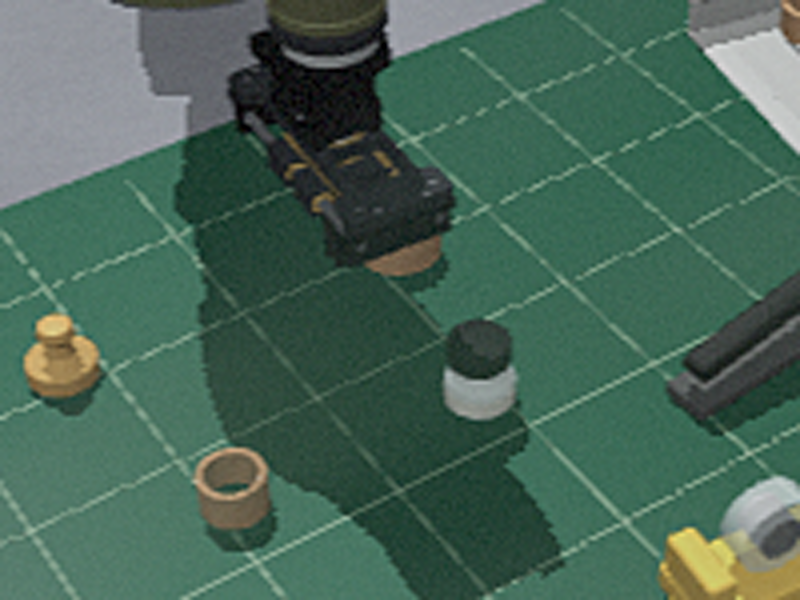

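carry_out([
  {"offset": [-0.006,0,0],"rot": [0,0,-0.8],"gripper": 0},
  {"offset": [0,0.006,0],"rot": [0,0,0],"gripper": 0},
  {"offset": [0.01,0,0],"rot": [0,0,0],"gripper": 0},
  {"offset": [0.012,0,0],"rot": [0,0,0],"gripper": 0},
  {"offset": [0.013,0,0],"rot": [0,0,0],"gripper": 0},
  {"offset": [0.013,0,0],"rot": [0,0,0],"gripper": 0},
  {"offset": [0.013,0,0],"rot": [0,0,0],"gripper": 0},
  {"offset": [0.013,0,0],"rot": [0,0,0],"gripper": 0},
  {"offset": [0.013,0,0],"rot": [0,0,0],"gripper": 0},
  {"offset": [0.009,0,0],"rot": [0,0,0],"gripper": 0},
])

```text
time: 14.15
position: [0.4674, -0.0273, 0.018]
tool_rot: [2.272, 2.17, -0.0]
ft_force: [0.4, 0.4, 0.2]
grip_width: 0.007
```

```bash
cat >> h.py <<'E'
def sc(n,r,box=(190,140,390,290)):
    p,y,R,s=pose(); x0,y0=box[:2]
    d=cams.get_image("scene"); im=d["img"][:,:,::-1].copy(); X1,Y1=box[2:]
    im=cv2.resize(im[y0:Y1,x0:X1],None,fx=4,fy=4,interpolation=2)
    c=p[:2]+R[:2,0]*(r+.0095); a=np.linspace(0,2*np.pi,60)
    for z in(.002,.03):
        q=(px(d,np.c_[c[0]+r*np.cos(a),c[1]+r*np.sin(a),0*a+z])-[x0,y0]+.5)*4
        cv2.polylines(im,[q.astype(int)],True,(0,0,255),1)
    print("expected centre",c.round(4)); cv2.imwrite(f"pics/{n}.png",im)
E
python3 - <<'E'
from h import *
rep("b3"); sc("s8",.03)
E
```

```text
tcp [ 0.4674 -0.0273  0.018 ] yaw 87.4 t 14.15 F [0.4 0.4 0.2] tray [-0.336  -0.0531]
blob 198 [430.8 187.7] D~0.049 world [ 0.6085 -0.2849] tray [-0.5646 -0.2375]
blob 39 [292.5 252. ] D~0.034 world [0.4647 0.0356] tray [-0.2746 -0.0393]
blob 86 [447.  256.5] D~0.043 world [ 0.4498 -0.3155] tray [-0.6228 -0.0868]
blob 248 [156.1 272.3] D~0.060 world [0.422  0.3444] tray [0.0218 0.0574]
expected centre [0.4693 0.0133]
```

View pics/s8.png

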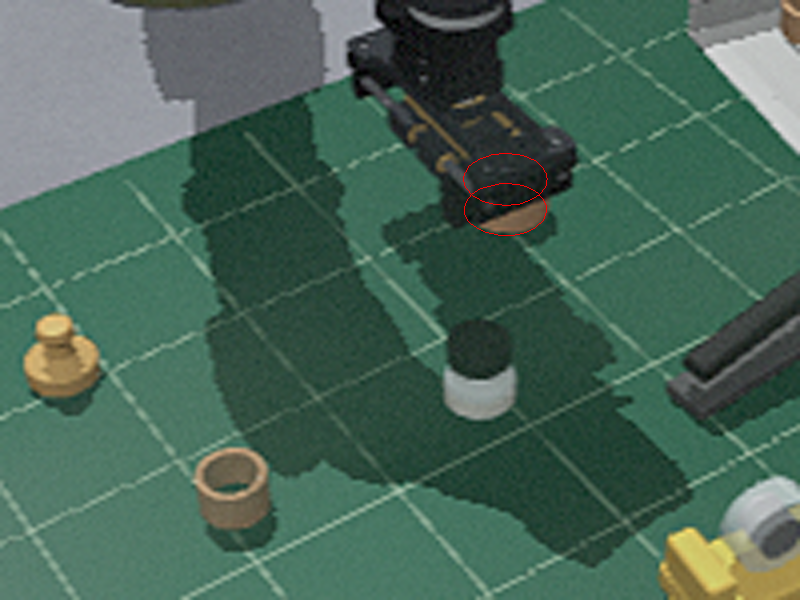

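carry_out([
  {"offset": [0.01,0,0],"rot": [0,0,0],"gripper": 0},
  {"offset": [0.013,0,0],"rot": [0,0,0],"gripper": 0},
  {"offset": [0.013,0,0],"rot": [0,0,0],"gripper": 0},
  {"offset": [0.013,0,0],"rot": [0,0,0],"gripper": 0},
  {"offset": [0.013,0,0],"rot": [0,0,0],"gripper": 0},
  {"offset": [0.013,0,0],"rot": [0,0,0],"gripper": 0},
  {"offset": [0.013,0,0],"rot": [0,0,0],"gripper": 0},
  {"offset": [0.013,0,0],"rot": [0,0,0],"gripper": 0},
  {"offset": [0.013,0,0],"rot": [0,0,0],"gripper": 0},
  {"offset": [0.008,0,0],"rot": [0,0,0],"gripper": 0},
])

```text
time: 15.5
position: [0.4731, 0.0947, 0.0179]
tool_rot: [-2.272, -2.17, -0.0]
ft_force: [0.6, -0.5, 0.5]
grip_width: 0.003
```

Run:
```python
from h import *
rep("b4"); sc("s9",.03,(240,120,440,270))
```

```text
tcp [0.4731 0.0947 0.0179] yaw 87.4 t 15.5 F [ 0.6 -0.5  0.5] tray [-0.215 -0.037]
blob 199 [430.8 187.8] D~0.049 world [ 0.6082 -0.285 ] tray [-0.5647 -0.2373]
blob 86 [447.  256.5] D~0.043 world [ 0.4498 -0.3155] tray [-0.6228 -0.0868]
blob 245 [156.1 272.3] D~0.060 world [0.422  0.3444] tray [0.0218 0.0574]
expected centre [0.4749 0.135 ]
```

View pics/s9.png

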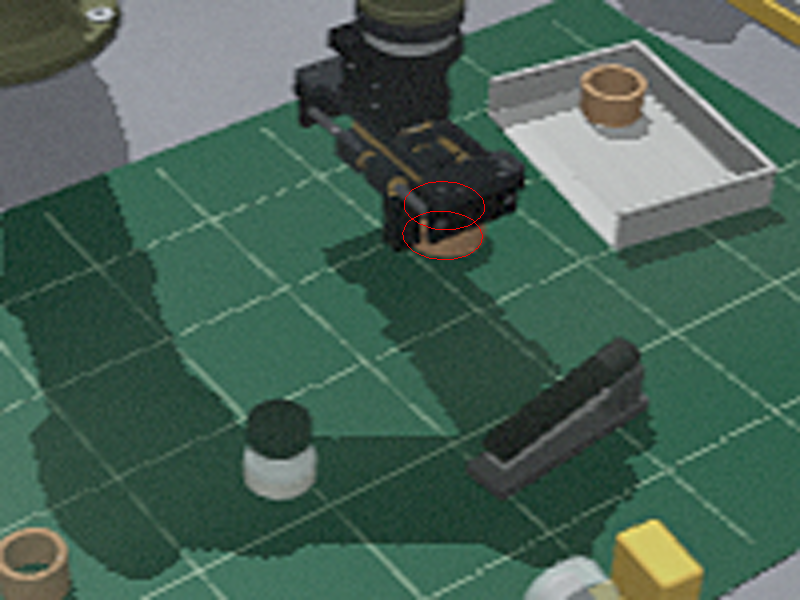

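carry_out([
  {"offset": [0.01,0,0],"rot": [0,0,0],"gripper": 0},
  {"offset": [0.013,0,0],"rot": [0,0,0],"gripper": 0},
  {"offset": [0.013,0,0],"rot": [0,0,0],"gripper": 0},
  {"offset": [0.013,0,0],"rot": [0,0,0],"gripper": 0},
  {"offset": [0.013,0,0],"rot": [0,0,0],"gripper": 0},
  {"offset": [0.01,0,0],"rot": [0,0,0],"gripper": 0},
  {"offset": [0.01,0,0],"rot": [0,0,0],"gripper": 0},
  {"offset": [0.01,0,0],"rot": [0,0,0],"gripper": 0},
  {"offset": [0.01,0,0],"rot": [0,0,0],"gripper": 0},
  {"offset": [0.008,0,0],"rot": [0,0,0],"gripper": 0},
])

```text
time: 16.85
position: [0.4782, 0.2042, 0.0179]
tool_rot: [-2.273, -2.169, 0.0]
ft_force: [0.3, -0.2, -0.7]
grip_width: 0.006
```

Run:
```python
from h import *
rep("b5"); sc("s10",.03,(240,120,440,270))
```

```text
tcp [0.4782 0.2042 0.0179] yaw 87.3 t 16.85 F [ 0.3 -0.2 -0.7] tray [-0.1063 -0.0227]
blob 199 [430.7 187.4] D~0.049 world [ 0.6093 -0.2848] tray [-0.5643 -0.2383]
blob 79 [447.  256.5] D~0.043 world [ 0.4498 -0.3155] tray [-0.6228 -0.0868]
blob 28 [148. 278.] D~0.030 world [0.4093 0.3626] tray [0.0374 0.0732]
expected centre [0.48   0.2449]
```

View pics/s10.png

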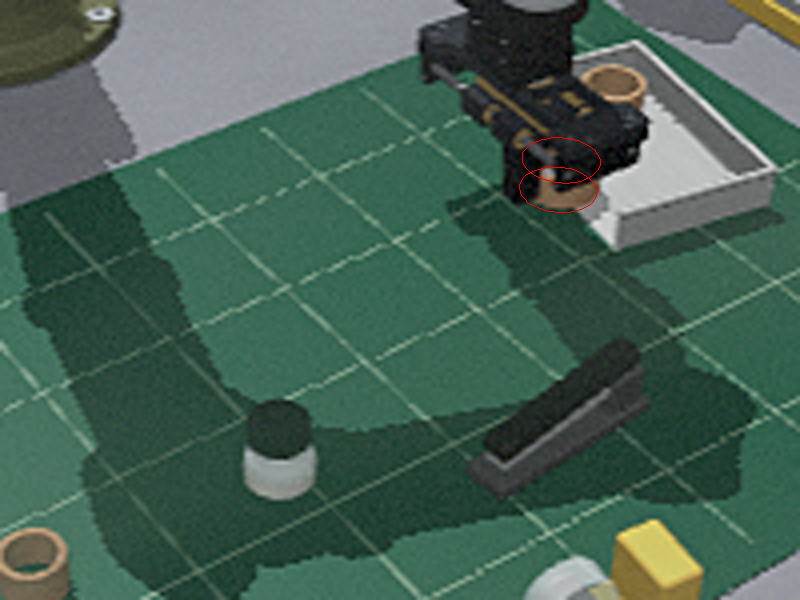

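carry_out([
  {"offset": [0.008,0,0],"rot": [0,0,0],"gripper": 0},
  {"offset": [0.01,0,0],"rot": [0,0,0],"gripper": 0},
  {"offset": [0.01,0,0],"rot": [0,0,0],"gripper": 0},
  {"offset": [0.01,0,0],"rot": [0,0,0],"gripper": 0},
  {"offset": [0.01,0,0],"rot": [0,0,0],"gripper": 0},
  {"offset": [0.01,0,0],"rot": [0,0,0],"gripper": 0},
  {"offset": [0.01,0,0],"rot": [0,0,0],"gripper": 0},
  {"offset": [0.01,0,0],"rot": [0,0,0],"gripper": 0},
  {"offset": [0.006,0,0],"rot": [0,0,0],"gripper": 0},
  {"offset": [0.003,0,0],"rot": [0,0,0],"gripper": 0},
])

```text
time: 18.2
position: [0.4823, 0.2908, 0.0179]
tool_rot: [-2.272, -2.169, 0.0]
ft_force: [-1.1, 0.6, -0.4]
grip_width: 0.006
```

carry_out([
  {"offset": [0,0,0],"rot": [0,0,0],"gripper": 0},
  {"offset": [-0.01,0,0],"rot": [0,0,0],"gripper": 0},
  {"offset": [-0.02,0,0],"rot": [0,0,0],"gripper": 0},
  {"offset": [-0.04,0,0],"rot": [0,0,0],"gripper": 0},
  {"offset": [-0.05,0,-0.02],"rot": [0,0,0],"gripper": 0},
  {"offset": [-0.05,0,-0.05],"rot": [0,0,0],"gripper": 0},
  {"offset": [-0.05,0,-0.05],"rot": [0,0,0],"gripper": 0},
  {"offset": [0,0,-0.01],"rot": [0,0,0],"gripper": 0},
])

```text
time: 19.2
position: [0.4742, 0.0773, 0.139]
tool_rot: [2.278, 2.155, 0.003]
ft_force: [0.2, 0.2, -1.2]
grip_width: 0.006
```

Run:
```python
from h import *
rep("b6")
scene("s11")
# start pose of small: leg 1 to (.552,-.15)
s=np.array([.610,-.288]);g=np.array([.552,-.15]);u=(g-s)/np.linalg.norm(g-s);print(np.degrees(np.arctan2(u[1],u[0])),s-u*(.022+.0095+.022))
d=snap("b6c",(120,120,480,310),2)
```

```text
tcp [0.4742 0.0773 0.139 ] yaw 86.8 t 19.2 F [ 0.2  0.2 -1.2] tray [-0.2319 -0.0412]
blob 198 [430.8 187.7] D~0.049 world [ 0.6085 -0.2849] tray [-0.5646 -0.2375]
blob 277 [164.  245.8] D~0.066 world [0.4817 0.3277] tray [ 0.0159 -0.0042]
blob 92 [448.  258.7] D~0.046 world [ 0.4449 -0.3176] tray [-0.6257 -0.0823]
blob 249 [156.1 272.3] D~0.060 world [0.422  0.3444] tray [0.0218 0.0574]
112.7965214679426 [ 0.63072909 -0.33732094]
```

View pics/s11.png

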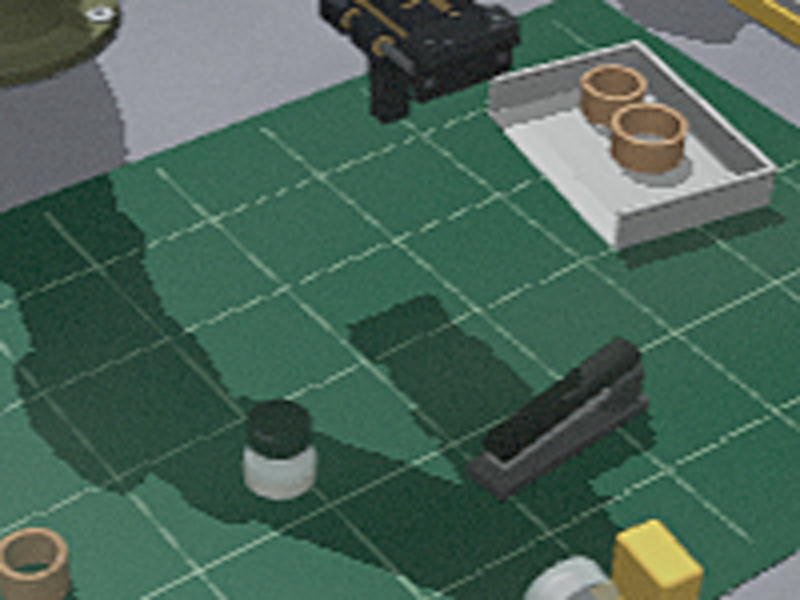

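View pics/b6c.png

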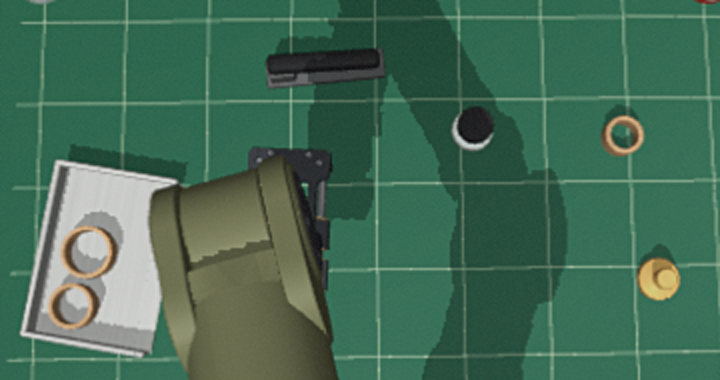

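Run:
```python
from h import *
plan([.631,-.338,.14],112.8,10)
```

```text
([np.float64(-0.0412), np.float64(0.0178), np.float64(-0.0004)], np.float64(-2.55))
([np.float64(-0.042), np.float64(0.016), np.float64(-0.0004)], np.float64(-2.55))
([np.float64(-0.0427), np.float64(0.0141), np.float64(-0.0004)], np.float64(-2.55))
([np.float64(-0.0433), np.float64(0.0122), np.float64(-0.0004)], np.float64(-2.55))
([np.float64(-0.0438), np.float64(0.0102), np.float64(-0.0004)], np.float64(-2.55))
([np.float64(-0.0442), np.float64(0.0083), np.float64(-0.0004)], np.float64(-2.55))
([np.float64(-0.0445), np.float64(0.0063), np.float64(-0.0004)], np.float64(-2.55))
([np.float64(-0.0447), np.float64(0.0043), np.float64(-0.0004)], np.float64(-2.55))
([np.float64(-0.0449), np.float64(0.0023), np.float64(-0.0004)], np.float64(-2.55))
([np.float64(-0.0449), np.float64(0.0003), np.float64(-0.0004)], np.float64(-2.55))
```

carry_out([
  {"offset": [-0.041,0.018,0],"rot": [0,0,-2.55],"gripper": 0},
  {"offset": [-0.042,0.016,0],"rot": [0,0,-2.55],"gripper": 0},
  {"offset": [-0.0425,0.014,0],"rot": [0,0,-2.55],"gripper": 0},
  {"offset": [-0.0435,0.012,0],"rot": [0,0,-2.55],"gripper": 0},
  {"offset": [-0.044,0.01,0],"rot": [0,0,-2.55],"gripper": 0},
  {"offset": [-0.044,0.0085,0],"rot": [0,0,-2.55],"gripper": 0},
  {"offset": [-0.0445,0.0065,0],"rot": [0,0,-2.55],"gripper": 0},
  {"offset": [-0.0445,0.0045,0],"rot": [0,0,-2.55],"gripper": 0},
  {"offset": [-0.045,0.0025,0],"rot": [0,0,-2.55],"gripper": 0},
  {"offset": [-0.045,0,0],"rot": [0,0,-2.55],"gripper": 0},
])

```text
time: 20.6
position: [0.6322, -0.3366, 0.1334]
tool_rot: [-1.73, -2.618, -0.001]
ft_force: [0.7, -0.2, 0.2]
grip_width: 0.004
```

carry_out([
  {"offset": [0,0,0],"rot": [0,0,0],"gripper": 0},
  {"offset": [0,0,0],"rot": [0,0,0],"gripper": 0},
])

```text
time: 20.85
position: [0.6316, -0.3352, 0.1339]
tool_rot: [-1.733, -2.616, -0.002]
ft_force: [0.5, 1.3, 0.0]
grip_width: 0.005
```

Run:
```python
from h import *
rep("c1")
plan([.631,-.338,.018],112.8,1)
scene("s12",(150,140,350,290))
```

```text
tcp [ 0.6316 -0.3352  0.1339] yaw 113.0 t 20.85 F [0.5 1.3 0. ] tray [-0.61   -0.2691]
blob 189 [430.8 187.9] D~0.049 world [ 0.6082 -0.2849] tray [-0.5646 -0.2372]
blob 272 [164.1 246. ] D~0.066 world [0.4811 0.3276] tray [ 0.0157 -0.0037]
blob 78 [447.  256.5] D~0.043 world [ 0.4498 -0.3155] tray [-0.6228 -0.0868]
blob 243 [156. 272.] D~0.060 world [0.4226 0.3446] tray [0.0221 0.0569]
([np.float64(-0.0027), np.float64(-0.002), np.float64(0.1166)], np.float64(0.2))
```

View pics/s12.png

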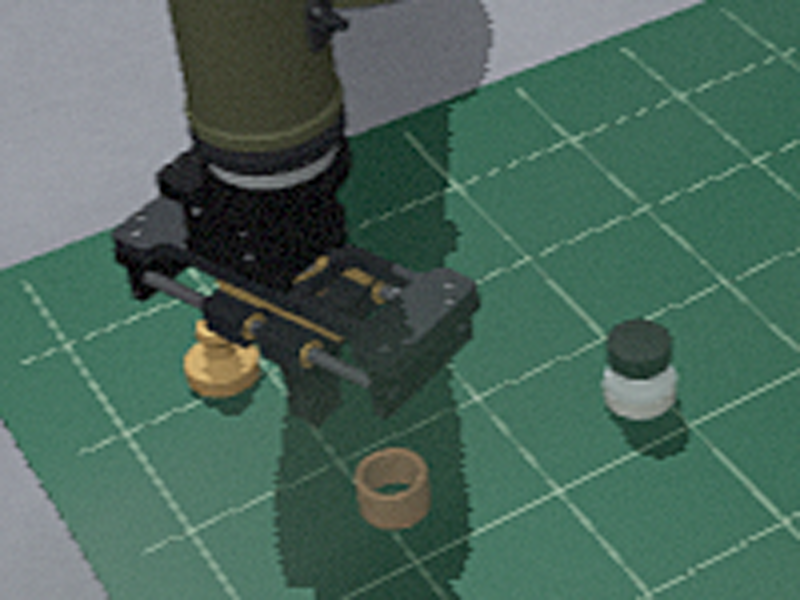

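carry_out([
  {"offset": [-0.003,-0.002,0.025],"rot": [0,0,0],"gripper": 0},
  {"offset": [0,0,0.04],"rot": [0,0,0],"gripper": 0},
  {"offset": [0,0,0.03],"rot": [0,0,0],"gripper": 0},
  {"offset": [0,0,0.014],"rot": [0,0,0],"gripper": 0},
  {"offset": [0,0,0.006],"rot": [0,0,0],"gripper": 0},
  {"offset": [0,0,0],"rot": [0,0,0],"gripper": 0},
])

```text
time: 21.7
position: [0.6314, -0.3414, 0.0222]
tool_rot: [1.737, 2.616, 0.0]
ft_force: [0.3, -0.4, 0.6]
grip_width: 0.003
```

Run:
```python
from h import *
rep("c2"); sc("s13",.022,(150,140,350,290))
```

```text
tcp [ 0.6314 -0.3414  0.0222] yaw 112.8 t 21.7 F [ 0.3 -0.4  0.6] tray [-0.6161 -0.2701]
blob 190 [430.8 187.6] D~0.049 world [ 0.6087 -0.2848] tray [-0.5644 -0.2377]
blob 273 [164.1 246. ] D~0.066 world [0.4811 0.3276] tray [ 0.0157 -0.0037]
blob 78 [447.  256.5] D~0.043 world [ 0.4498 -0.3155] tray [-0.6228 -0.0868]
blob 243 [156. 272.] D~0.060 world [0.4226 0.3446] tray [0.0221 0.0569]
expected centre [ 0.6194 -0.3127]
```

View pics/s13.png

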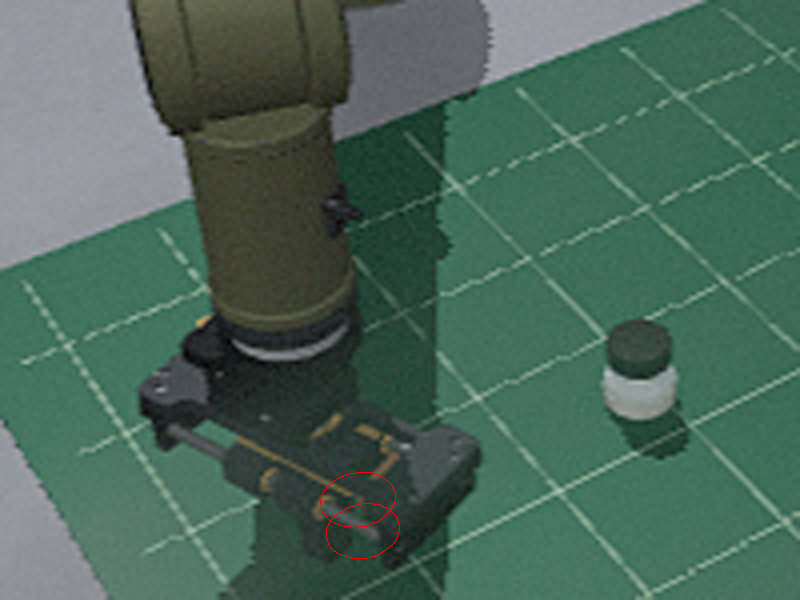

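carry_out([
  {"offset": [0.008,0.001,0.004],"rot": [0,0,0],"gripper": 0},
  {"offset": [0.01,0,0],"rot": [0,0,0],"gripper": 0},
  {"offset": [0.008,0,0],"rot": [0,0,0],"gripper": 0},
  {"offset": [0.008,0,0],"rot": [0,0,0],"gripper": 0},
  {"offset": [0.01,0,0],"rot": [0,0,0],"gripper": 0},
  {"offset": [0.012,0,0],"rot": [0,0,0],"gripper": 0},
  {"offset": [0.012,0,0],"rot": [0,0,0],"gripper": 0},
  {"offset": [0.012,0,0],"rot": [0,0,0],"gripper": 0},
  {"offset": [0.012,0,0],"rot": [0,0,0],"gripper": 0},
  {"offset": [0.008,0,0],"rot": [0,0,0],"gripper": 0},
])

```text
time: 23.05
position: [0.5926, -0.248, 0.0173]
tool_rot: [-1.737, -2.617, -0.0]
ft_force: [0.2, 0.3, -0.3]
grip_width: 0.004
```

Run:
```python
from h import *
rep("c3"); sc("s14",.022,(170,140,370,290)); snap("c3c",(300,120,480,300),3.3)
```

```text
tcp [ 0.5926 -0.248   0.0173] yaw 112.9 t 23.05 F [ 0.2  0.3 -0.3] tray [-0.531  -0.2154]
blob 110 [400.9 200.6] D~0.046 world [ 0.5791 -0.2142] tray [-0.5002 -0.1961]
blob 276 [164.  245.8] D~0.066 world [0.4817 0.3277] tray [ 0.0159 -0.0042]
blob 21 [440.5 256. ] D~0.025 world [ 0.4512 -0.3006] tray [-0.6079 -0.0855]
blob 245 [156. 272.] D~0.060 world [0.4226 0.3446] tray [0.0221 0.0569]
expected centre [ 0.5802 -0.2179]
```

View pics/c3c.png

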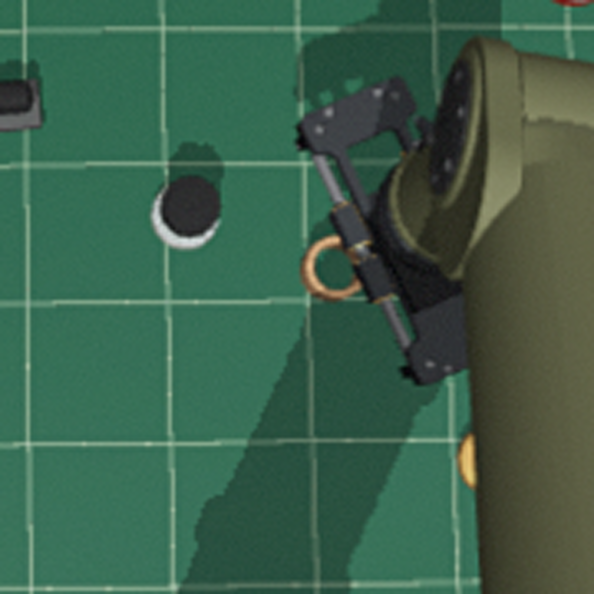

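View pics/s14.png

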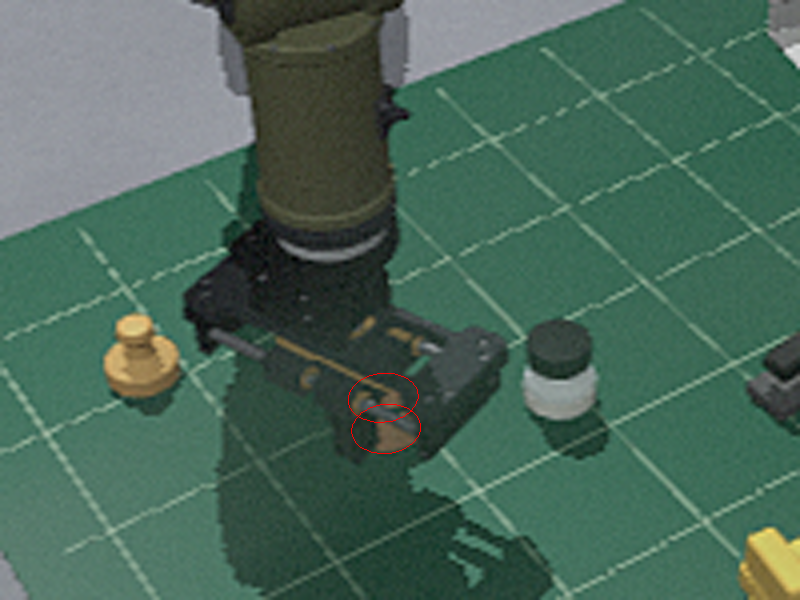

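carry_out([
  {"offset": [0.008,0,0],"rot": [0,0,0],"gripper": 0},
  {"offset": [0.012,0,0],"rot": [0,0,0],"gripper": 0},
  {"offset": [0.013,0,0],"rot": [0,0,0],"gripper": 0},
  {"offset": [0.013,0,0],"rot": [0,0,0],"gripper": 0},
  {"offset": [0.012,0,0],"rot": [0,0,0],"gripper": 0},
  {"offset": [0.008,0,0],"rot": [0,0,0],"gripper": 0},
  {"offset": [0.004,0,0],"rot": [0,0,0],"gripper": 0},
  {"offset": [0,0,0],"rot": [0,0,0],"gripper": 0},
  {"offset": [-0.006,0,0],"rot": [0,0,0],"gripper": 0},
  {"offset": [-0.006,0,0],"rot": [0,0,0],"gripper": 0},
])

```text
time: 24.45
position: [0.5707, -0.1966, 0.0173]
tool_rot: [1.739, 2.616, -0.0]
ft_force: [0.7, -0.6, 0.1]
grip_width: 0.002
```

Run:
```python
from h import *
rep("c4"); sc("s15",.022,(190,140,390,290)); d=snap("c4c",(270,120,450,300),3.3)
```

```text
tcp [ 0.5707 -0.1966  0.0173] yaw 112.8 t 24.45 F [ 0.7 -0.6  0.1] tray [-0.4844 -0.1847]
blob 164 [374.5 212.5] D~0.048 world [ 0.5524 -0.1525] tray [-0.4442 -0.1589]
blob 277 [164.  245.6] D~0.066 world [0.4821 0.3278] tray [ 0.0161 -0.0046]
blob 249 [156.1 272.3] D~0.060 world [0.422  0.3444] tray [0.0218 0.0574]
expected centre [ 0.5588 -0.1686]
```

View pics/c4c.png

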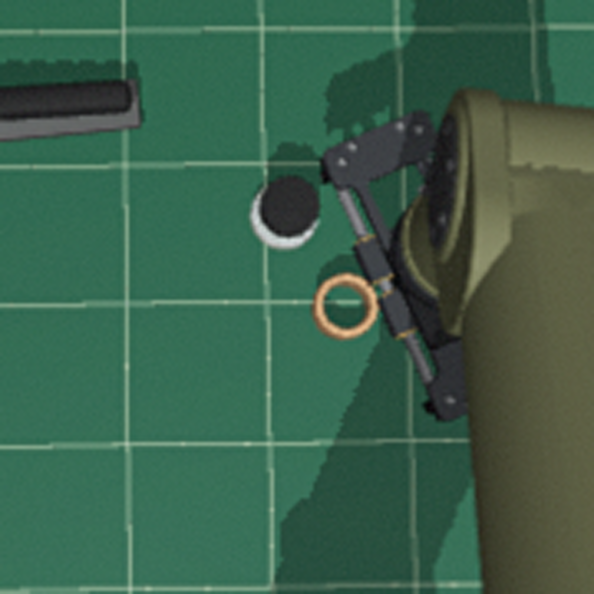

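Run:
```python
from h import *
plan([.5525,-.205,.018],91.2,4)
```

```text
([np.float64(-0.0002), np.float64(-0.005), np.float64(-0.0002)], np.float64(5.38))
([np.float64(-0.0007), np.float64(-0.0049), np.float64(-0.0002)], np.float64(5.38))
([np.float64(-0.0011), np.float64(-0.0048), np.float64(-0.0002)], np.float64(5.38))
([np.float64(-0.0016), np.float64(-0.0047), np.float64(-0.0002)], np.float64(5.38))
```

carry_out([
  {"offset": [-0.003,-0.005,0],"rot": [0,0,5.4],"gripper": 0},
  {"offset": [-0.0005,-0.005,0],"rot": [0,0,5.4],"gripper": 0},
  {"offset": [-0.001,-0.005,0],"rot": [0,0,5.4],"gripper": 0},
  {"offset": [-0.001,-0.0045,0],"rot": [0,0,5.4],"gripper": 0},
  {"offset": [0,0,0],"rot": [0,0,0],"gripper": 0},
])

```text
time: 25.22
position: [0.553, -0.2059, 0.0173]
tool_rot: [-2.197, -2.246, 0.001]
ft_force: [0.4, -0.8, -0.8]
grip_width: 0.002
```

Run:
```python
from h import *
rep("c5")
```

```text
tcp [ 0.553  -0.2059  0.0173] yaw 91.3 t 25.225 F [ 0.4 -0.8 -0.8] tray [-0.4966 -0.169 ]
blob 163 [374.4 212.5] D~0.047 world [ 0.5523 -0.1523] tray [-0.444  -0.1587]
blob 277 [164.  245.6] D~0.066 world [0.4821 0.3278] tray [ 0.0161 -0.0046]
blob 248 [156.1 272.2] D~0.060 world [0.4222 0.3445] tray [0.0219 0.0572]
```

carry_out([
  {"offset": [0.008,0,0],"rot": [0,0,0],"gripper": 0},
  {"offset": [0.008,0,0],"rot": [0,0,0],"gripper": 0},
  {"offset": [0.007,0,0],"rot": [0,0,0],"gripper": 0},
  {"offset": [0.01,0,0],"rot": [0,0,0],"gripper": 0},
  {"offset": [0.012,0,0],"rot": [0,0,0],"gripper": 0},
  {"offset": [0.013,0,0],"rot": [0,0,0],"gripper": 0},
  {"offset": [0.013,0,0],"rot": [0,0,0],"gripper": 0},
  {"offset": [0.013,0,0],"rot": [0,0,0],"gripper": 0},
  {"offset": [0.013,0,0],"rot": [0,0,0],"gripper": 0},
  {"offset": [0.009,0,0],"rot": [0,0,0],"gripper": 0},
])

```text
time: 26.52
position: [0.5511, -0.0987, 0.0173]
tool_rot: [-2.197, -2.246, -0.0]
ft_force: [0.6, 0.4, 0.1]
grip_width: 0.006
```

Run:
```python
from h import *
rep("c6"); sc("s16",.022,(190,140,390,290))
```

```text
tcp [ 0.5511 -0.0987  0.0173] yaw 91.3 t 26.525 F [0.6 0.4 0.1] tray [-0.3914 -0.148 ]
blob 67 [334.5 215. ] D~0.043 world [ 0.5477 -0.0608] tray [-0.3548 -0.138 ]
blob 276 [164.  245.8] D~0.066 world [0.4816 0.3277] tray [ 0.0159 -0.0041]
blob 84 [447.  256.5] D~0.043 world [ 0.4498 -0.3155] tray [-0.6228 -0.0868]
blob 249 [156.3 273. ] D~0.060 world [0.4203 0.3438] tray [0.0208 0.059 ]
expected centre [ 0.5504 -0.0658]
```

View pics/s16.png

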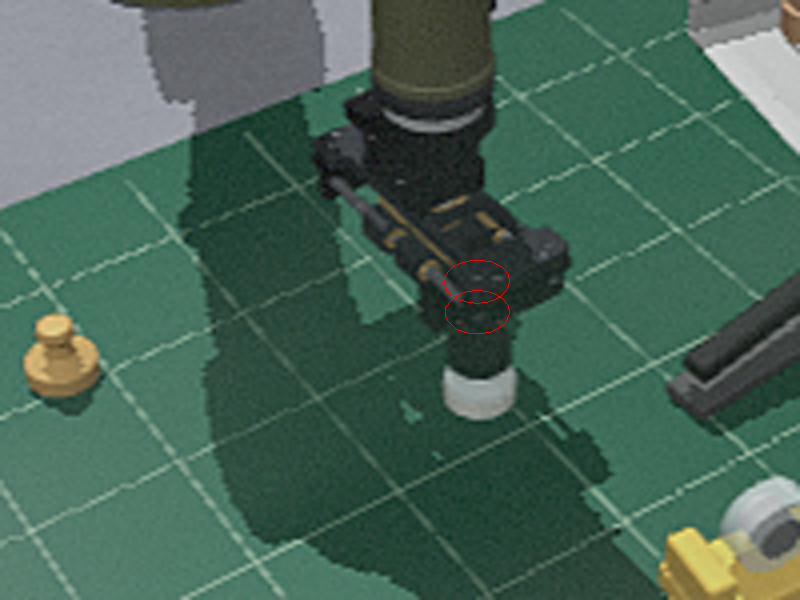

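carry_out([
  {"offset": [0.01,0,0],"rot": [0,0,0],"gripper": 0},
  {"offset": [0.012,0,0],"rot": [0,0,0],"gripper": 0},
  {"offset": [0.013,0,0],"rot": [0,0,0],"gripper": 0},
  {"offset": [0.013,0,0],"rot": [0,0,0],"gripper": 0},
  {"offset": [0.013,0,0],"rot": [0,0,0],"gripper": 0},
  {"offset": [0.012,0,0],"rot": [0,0,0],"gripper": 0},
  {"offset": [0.008,0,0],"rot": [0,0,0],"gripper": 0},
])

```text
time: 27.5
position: [0.5493, -0.0177, 0.0173]
tool_rot: [-2.197, -2.246, -0.0]
ft_force: [-0.4, -0.1, -0.4]
grip_width: 0.004
```

Run:
```python
from h import *
rep("c7"); sc("s17",.022,(240,120,440,270))
```

```text
tcp [ 0.5493 -0.0177  0.0173] yaw 91.3 t 27.5 F [-0.4 -0.1 -0.4] tray [-0.3121 -0.132 ]
blob 276 [164.1 246. ] D~0.066 world [0.4811 0.3276] tray [ 0.0157 -0.0037]
blob 89 [448.5 258. ] D~0.047 world [ 0.4463 -0.3188] tray [-0.6267 -0.0839]
blob 245 [156.1 272.2] D~0.060 world [0.4222 0.3445] tray [0.0219 0.0572]
expected centre [0.5486 0.0149]
```

View pics/s17.png

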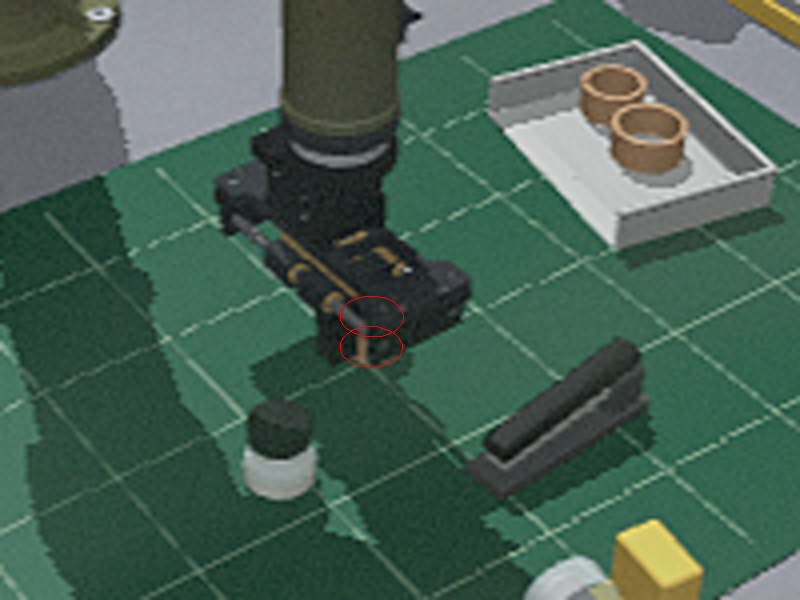

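Run:
```python
from h import *
scene("s18",(310,185,360,225),14)
```

```text
(no output)
```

View pics/s18.png

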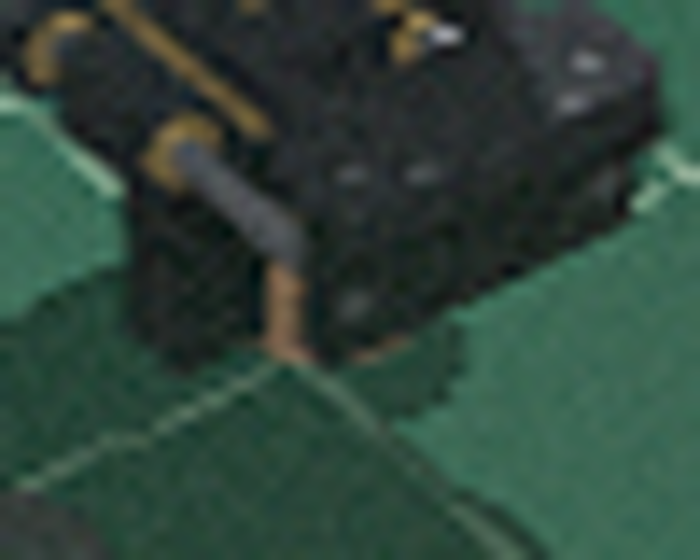

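Run:
```python
from h import *
plan([.5556,-.0265,.0173],99.6,2)
```

```text
([np.float64(-0.0041), np.float64(0.003), np.float64(-0.0)], np.float64(-4.17))
([np.float64(-0.0043), np.float64(0.0027), np.float64(-0.0)], np.float64(-4.17))
```

carry_out([
  {"offset": [-0.008,0,0],"rot": [0,0,0],"gripper": 0},
  {"offset": [-0.002,0.004,0],"rot": [0,0,-4.2],"gripper": 0},
  {"offset": [0,0.003,0],"rot": [0,0,-4.2],"gripper": 0},
  {"offset": [0.004,0,0],"rot": [0,0,0],"gripper": 0},
  {"offset": [0.006,0,0],"rot": [0,0,0],"gripper": 0},
  {"offset": [0.01,0,0],"rot": [0,0,0],"gripper": 0},
  {"offset": [0.012,0,0],"rot": [0,0,0],"gripper": 0},
  {"offset": [0.013,0,0],"rot": [0,0,0],"gripper": 0},
  {"offset": [0.013,0,0],"rot": [0,0,0],"gripper": 0},
  {"offset": [0.008,0,0],"rot": [0,0,0],"gripper": 0},
])

```text
time: 28.9
position: [0.5453, 0.038, 0.0173]
tool_rot: [-2.026, -2.401, -0.0]
ft_force: [-0.2, -0.4, -0.4]
grip_width: 0.004
```

Run:
```python
from h import *
rep("c8"); sc("s19",.022,(280,130,400,220))
```

```text
tcp [0.5453 0.038  0.0173] yaw 99.7 t 28.9 F [-0.2 -0.4 -0.4] tray [-0.2579 -0.1181]
blob 276 [164.1 246. ] D~0.066 world [0.4811 0.3276] tray [ 0.0157 -0.0037]
blob 87 [447.  256.5] D~0.043 world [ 0.4498 -0.3155] tray [-0.6228 -0.0868]
blob 248 [156.1 272.3] D~0.060 world [0.422  0.3444] tray [0.0218 0.0574]
expected centre [0.5398 0.0701]
```

View pics/s19.png

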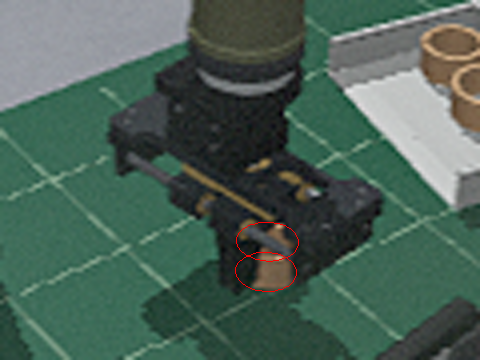

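carry_out([
  {"offset": [0.01,0,0],"rot": [0,0,0],"gripper": 0},
  {"offset": [0.013,0,0],"rot": [0,0,0],"gripper": 0},
  {"offset": [0.013,0,0],"rot": [0,0,0],"gripper": 0},
  {"offset": [0.013,0,0],"rot": [0,0,0],"gripper": 0},
  {"offset": [0.013,0,0],"rot": [0,0,0],"gripper": 0},
  {"offset": [0.013,0,0],"rot": [0,0,0],"gripper": 0},
  {"offset": [0.013,0,0],"rot": [0,0,0],"gripper": 0},
  {"offset": [0.013,0,0],"rot": [0,0,0],"gripper": 0},
  {"offset": [0.013,0,0],"rot": [0,0,0],"gripper": 0},
  {"offset": [0.008,0,0],"rot": [0,0,0],"gripper": 0},
])

```text
time: 30.25
position: [0.5249, 0.158, 0.0173]
tool_rot: [-2.026, -2.401, -0.0]
ft_force: [-0.5, 0.3, -0.8]
grip_width: 0.008
```

Run:
```python
from h import *
rep("c9"); sc("s20",.022,(290,110,450,230))
```

```text
tcp [0.5249 0.158  0.0173] yaw 99.7 t 30.25 F [-0.5  0.3 -0.8] tray [-0.1434 -0.0768]
blob 267 [164.1 246. ] D~0.066 world [0.4811 0.3275] tray [ 0.0156 -0.0037]
blob 91 [447.7 258.3] D~0.045 world [ 0.4457 -0.317 ] tray [-0.625 -0.083]
blob 245 [156.1 272.3] D~0.060 world [0.422  0.3444] tray [0.0218 0.0574]
expected centre [0.5194 0.1901]
```

View pics/s20.png

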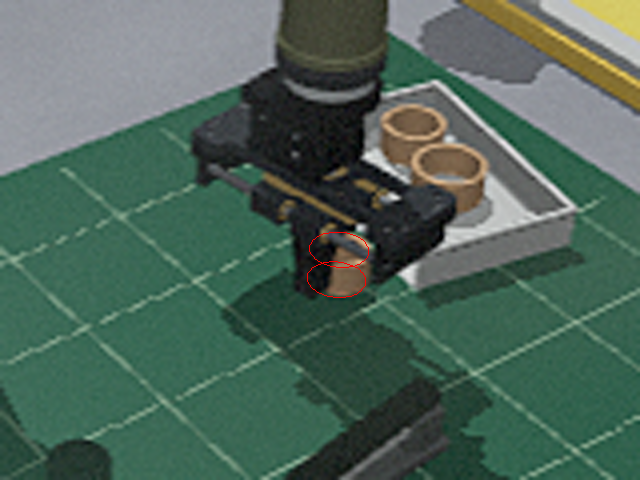

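Run:
```python
from h import *
print(loc([.519,.191]),tow([-.155,-.0655])); g=tow([-.155,-.0655]); plan([*g,.0173],79.8,3)
```

```text
[-0.11203017 -0.06516879] [0.51171668 0.14865063]
([np.float64(-0.0024), np.float64(-0.0049), np.float64(0.0)], np.float64(6.64))
([np.float64(-0.003), np.float64(-0.0045), np.float64(0.0)], np.float64(6.64))
([np.float64(-0.0035), np.float64(-0.0042), np.float64(0.0)], np.float64(6.64))
```

carry_out([
  {"offset": [-0.01,0,0],"rot": [0,0,0],"gripper": 0},
  {"offset": [-0.001,-0.005,0],"rot": [0,0,6.7],"gripper": 0},
  {"offset": [0,-0.0045,0],"rot": [0,0,6.7],"gripper": 0},
  {"offset": [0,-0.0045,0],"rot": [0,0,6.7],"gripper": 0},
  {"offset": [0,0,0],"rot": [0,0,0],"gripper": 0},
])

```text
time: 30.98
position: [0.5132, 0.1438, 0.0173]
tool_rot: [2.415, 2.008, -0.001]
ft_force: [-0.7, -0.2, -1.1]
grip_width: 0.008
```

Run:
```python
from h import *
rep("c10"); sc("s21",.022,(290,110,450,230))
```

```text
tcp [0.5132 0.1438 0.0173] yaw 79.5 t 30.975 F [-0.7 -0.2 -1.1] tray [-0.1595 -0.0678]
blob 273 [164.1 246. ] D~0.066 world [0.4811 0.3276] tray [ 0.0157 -0.0037]
blob 84 [447.  256.5] D~0.043 world [ 0.4498 -0.3155] tray [-0.6228 -0.0868]
blob 245 [156. 272.] D~0.060 world [0.4226 0.3446] tray [0.0221 0.0569]
expected centre [0.5191 0.1751]
```

View pics/s21.png

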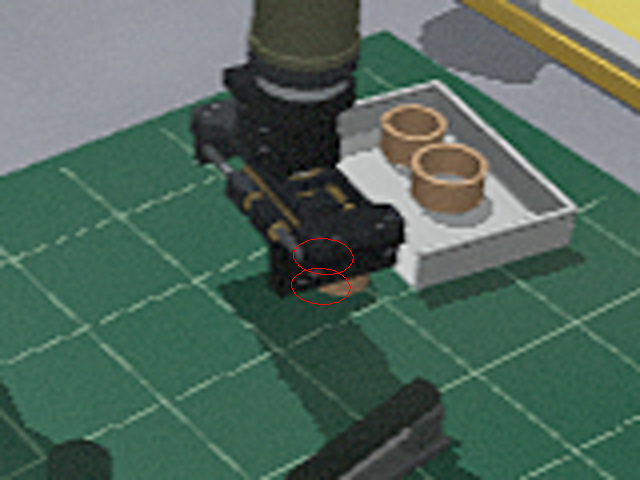

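carry_out([
  {"offset": [0.007,-0.002,0],"rot": [0,0,-0.3],"gripper": 0},
  {"offset": [0.007,0,0],"rot": [0,0,0],"gripper": 0},
  {"offset": [0.008,0,0],"rot": [0,0,0],"gripper": 0},
  {"offset": [0.01,0,0],"rot": [0,0,0],"gripper": 0},
  {"offset": [0.01,0,0],"rot": [0,0,0],"gripper": 0},
  {"offset": [0.01,0,0],"rot": [0,0,0],"gripper": 0},
  {"offset": [0.01,0,0],"rot": [0,0,0],"gripper": 0},
  {"offset": [0.006,0,0],"rot": [0,0,0],"gripper": 0},
])

```text
time: 32.08
position: [0.5232, 0.2135, 0.0173]
tool_rot: [-2.409, -2.016, -0.0]
ft_force: [0.0, 0.1, -0.2]
grip_width: 0.006
```

Run:
```python
from h import *
rep("c11"); sc("s22",.022,(290,110,450,230))
```

```text
tcp [0.5232 0.2135 0.0173] yaw 79.9 t 32.075 F [ 0.   0.1 -0.2] tray [-0.0891 -0.0653]
blob 86 [448.5 258. ] D~0.047 world [ 0.4463 -0.3188] tray [-0.6267 -0.0839]
blob 146 [155.1 272.6] D~0.055 world [0.4213 0.3466] tray [0.0238 0.0585]
expected centre [0.5288 0.2452]
```

View pics/s22.png

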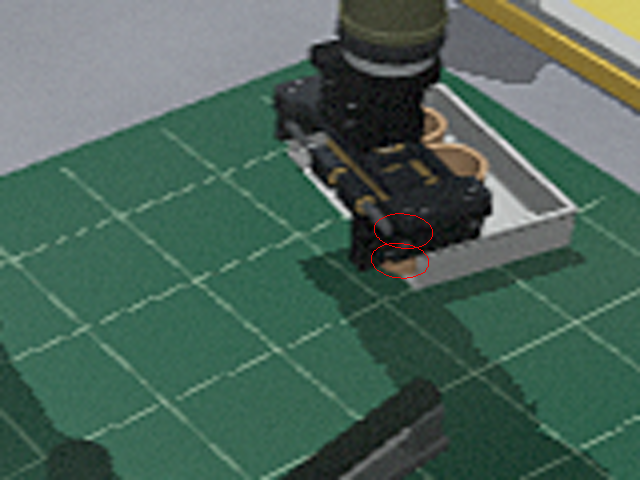

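carry_out([
  {"offset": [0.006,0,0],"rot": [0,0,0],"gripper": 0},
  {"offset": [0.009,0,0],"rot": [0,0,0],"gripper": 0},
  {"offset": [0.01,0,0],"rot": [0,0,0],"gripper": 0},
  {"offset": [0.01,0,0],"rot": [0,0,0],"gripper": 0},
  {"offset": [0.01,0,0],"rot": [0,0,0],"gripper": 0},
  {"offset": [0.01,0,0],"rot": [0,0,0],"gripper": 0},
  {"offset": [0.01,0,0],"rot": [0,0,0],"gripper": 0},
  {"offset": [0.007,0,0],"rot": [0,0,0],"gripper": 0},
  {"offset": [0.003,0,0],"rot": [0,0,0],"gripper": 0},
  {"offset": [0,0,0],"rot": [0,0,0],"gripper": 0},
])

```text
time: 33.42
position: [0.5364, 0.2865, 0.0172]
tool_rot: [2.41, 2.016, -0.0]
ft_force: [-0.4, 0.7, 0.3]
grip_width: 0.003
```

carry_out([
  {"offset": [-0.01,0,0],"rot": [0,0,0],"gripper": 0},
  {"offset": [-0.02,0,0],"rot": [0,0,0],"gripper": 0},
  {"offset": [-0.04,0,0],"rot": [0,0,0],"gripper": 0},
  {"offset": [-0.05,0,-0.02],"rot": [0,0,0],"gripper": 0},
  {"offset": [-0.05,0,-0.05],"rot": [0,0,0],"gripper": 0},
  {"offset": [-0.05,0,-0.05],"rot": [0,0,0],"gripper": 0},
  {"offset": [-0.05,0,-0.05],"rot": [0,0,0],"gripper": 0},
  {"offset": [-0.05,0,0],"rot": [0,0,0],"gripper": 0},
  {"offset": [0,0,0],"rot": [0,0,0],"gripper": 0},
])

```text
time: 34.55
position: [0.4815, -0.0177, 0.1702]
tool_rot: [2.418, 2.002, -0.003]
ft_force: [0.4, -0.2, 0.1]
grip_width: 0.005
```

Run:
```python
from h import *
rep("d1"); scene("s23"); snap("d1c",(120,120,480,310),2)
d=snap("d1t",(120,190,225,310),5)
```

```text
tcp [ 0.4815 -0.0177  0.1702] yaw 79.2 t 34.55 F [ 0.4 -0.2  0.1] tray [-0.3241 -0.0652]
blob 196 [169.9 220. ] D~0.049 world [0.5403 0.3157] tray [ 0.0145 -0.0641]
blob 278 [164.  245.7] D~0.066 world [0.4817 0.3276] tray [ 0.0158 -0.0043]
blob 90 [448.5 258. ] D~0.047 world [ 0.4463 -0.3188] tray [-0.6267 -0.0839]
blob 249 [156.1 272.3] D~0.060 world [0.422  0.3444] tray [0.0218 0.0574]
```

View pics/s23.png

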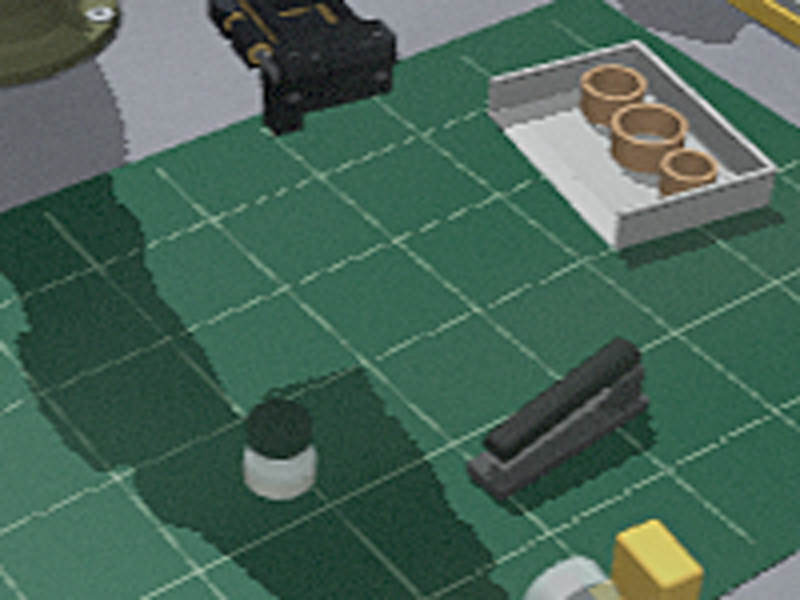

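View pics/d1c.png

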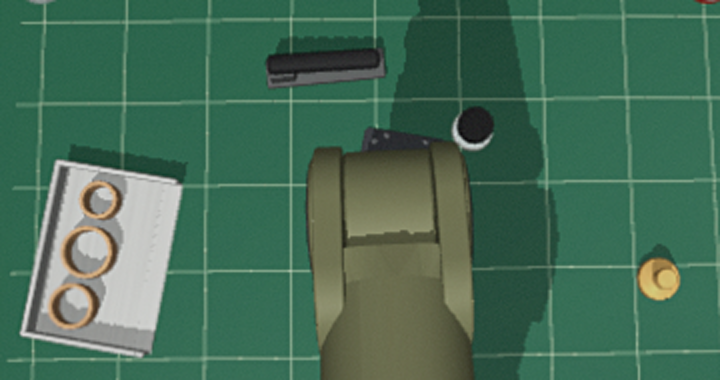

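All three rings stand upright in the tray, at top-crop pixels (100,200), (89,252) and (73,305), well behind the front edge. The jar (473,127), stapler (326,66) and paperweight (659,278) are at the same pixels as before.

```bash
python3 -c "
from bench import ctrl,workorder
print(ctrl.get_state()['time'],workorder.close_job())"
```

```text
the job is handed in; nothing more can be done
34.75 None
```

I swept all three rings into the scrap tray with the closed fingers and handed the job in at 34.75 s, against the 72 s limit. The medium ring went first, then the large one. The small ring went last, by a detour around the ink jar and in line with the tray.

- **Rings:** the last pictures show all three upright on the flat part of the tray floor. In tray x, where the front edge is at -70 mm and the bevel ends at -50 mm, their centres are at about +22 mm (medium), +16 mm (large) and +15 mm (small). Their hindmost points are no further forward than about -14 mm.
- **Other things on the mat:** the jar, paperweight and stapler appear unmoved in the pictures.
- **Forces:** the wrist force readings I took never went above about 1.5 N.
- **Before hand-in:** the arm was lifted clear, about 0.2 m or more from the rings.

No check failed. While the arm hid a ring from one camera I relied on the other view. For part of the small ring's sweep near the jar, I could see only slivers of it.

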